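Put the tapas boards away in the bifold-door cupboard

ROBOT

A 6-joint arm with a two-finger parallel gripper is mounted at the origin on a cart in front of the work surface, level with it; the furniture and walls round the work are solid. World frame = base frame: x ahead of the robot, y to its left, z up, the work surface at z = 0. Lengths are in m, angles in degrees, forces in N, time in s.
With the tool pointing down it reaches from about 0.325 to 0.75 m from the base axis. Payload 7.6 kg.
Tool frame: the origin (TCP) lies at the very end of the fingers, on their centre line; the grasp point (between the pads) lies 19 mm behind it (robot.grip_depth is the distance from the TCP to the grasp point, in m); x points along the fingers, y is the direction in which the jaws open and shut, and the axes are right-handed (so a half turn about x gives the same grasp; the last joint's range is limited). The gripper opens to 85 mm and grips with 20 to 120 N. Pads are 22 mm wide; open, the fingers measure 114 mm over their backs; the gripper's body (76 mm by 85 mm) begins 54 mm behind the grasp point. The pads swing forward as they close: fully open they stand 13 mm farther back than shut.
Start: joints at [-73.47, 2.991, 80.254, -0, 96.75, -4.028], TCP at [0.184, -0.492, 0.231] pointing down, gripper open.
Joint ranges: [-166.34, 166.34], [-52.06, 124.39], [6.96, 135.62], [-60.46, 240.46], [14.63, 156.25], [-167.68, 167.68]. Speed limits (degrees/s): [147.25, 147.25, 172.46, 180, 180, 180].

INTERFACE

Orientations are given as [roll, pitch, yaw] about the fixed x, y, z axes, in that order (R = Rz(yaw) Ry(pitch) Rx(roll)).
In Python, from cell import get_obs, cams, sign_off, robot gives the robot as it stands. The module is installed in compiled form; this text tells all that it offers.
- The arm moves only by the tool apply_moves, never from a script. Its argument "series" is a list of rows, each an object of numbers: "claw": the closure, from 0 (fully open) to 1 (shut); "x", "y", "z": the shift along the world's x, y, z in m; "yaw": the turn about the world's z in rad. In form: [{"claw": .., "x": .., "y": .., "z": .., "yaw": ..}, ...]. A call has exactly 5 rows; each row shifts and turns the commanded pose from where the row before left it; what a row does not reach is not made up. A row lasts 1/12 s, in which the tool goes at most 41.7 mm and 7.16 degrees, less where a joint would pass 70% of its speed; a pose out of reach is approached as far as the arm can. A call with a gripper value outside its range is refused whole. The fingers move at their own pace and stop on an object; "newtons" is the grip in N (left out, the last holds). Time passes only in rows, so rows that do not move let the fingers close, or fill a call up. It gives the time, the measured TCP pose, the force and the opening at its end, in the units of the state.
- get_obs(): the state, without advancing time (a new reading comes with each control period).
- cams.read_camera(name): name is "side" or "top"; returns a dict with "frame" (480x640x3 uint8, red, green, blue), "range_z" (480x640 float32, m along the optical axis (not along the pixel's ray), 0 where there is no reading), "mtx" (3x3 intrinsics, pixels), "k1" (the pictures are not rectified: a ray, as slopes to the right and down, at radius r is drawn at 1 + k1 r^2 times it, then the intrinsics apply), "position" and "attitude" of the camera in the world. Camera axes: x right, y up, looking along -z (the intrinsics and any distortion apply to the point x, -y, -z); pixel columns grow to the right and rows downward; lengths in m; the calibration is good to about 2 mm. A picture is of the moment at which its call begins.
- sign_off(): hands the job in, once; it reports no verdict.
Trained networks look in a picture, given as the dict that the camera call returned (one of the last four; its "shot" number tells which), for a name from the list of things; names that differ only in an ending like _2 or _b are one class to them, and where a whole thing is asked for, a point or a joint stands for the part that bears it (a point fixed in the world has none). Each returns a list of dicts, best first, with "score" (0 to 1); they miss things now and then, are a little off and sometimes report something else, mostly with a low value. They report only what shows in the picture. A call takes as long as a camera call.
- cams.cut_out(label, picture): "region" (480x640 bool, what is visible of it) and "pixel" ([column, row] in pixels, amid what is visible of it).
The state is a dict: "time": time; "joint_pos": joint angles; "joint_velocities": joint speeds; "effort": joint torques, N m; "eef_pos": TCP position; "orientation": TCP orientation; "wrist_force": force on the tool from outside, world axes, zero at the start; "torque": the same for the moment, N m; "gripper_width": finger opening in m.
Only numpy, scipy, OpenCV 4.12 (cv2) and the standard library are available. Lean on these libraries where they do the work, as an engineer would, in place of code of your own. Each camera call takes 0.05 s, during which the arm holds its last target. There are 200 camera calls.

TASK

Fold the low cupboard's bifold door fully back by pulling its handle, then slide every wooden tapas board lying on the worktop lengthways into a slot of its own in the cupboard, all the way in so that none sticks out. Then shut the door flat again, and do not disturb the mug, black tumbler and salt shaker standing at the back.

Things in the scene. Friction and masses are not known exactly. Their poses are not given: they have to be found in the camera images.
- cupboard: Low fixed white cupboard with wood roof and blue bifold door, 300 wide (y), 172 deep (x), 93 high. Origin: on the worktop under the middle of its front edge; x points inward (away from the robot), y left, z up; up to 0.12 rad askew. A floor 55 mm up carries three side-by-side slots open to the front; right of them a solid filler. Gripping room at the front: see roof_edge.
- roof_edge (a point): Middle of the front edge of the cupboard's roof, on its top, 93 mm above the worktop. The roof begins 36 mm behind the cupboard's front plane (open above in front of that); its underside, the slots' ceiling, is 83 mm above the worktop. The partitions between slots begin 18 mm behind the front plane, with rounded noses.
- slot0 (a point): Middle of the mouth of slot 0 (right one), on the slot's floor level (55 mm above the worktop), in the front plane of the cupboard; axes as the cupboard's. Slot: 64 wide, 28 high, 158 deep to the back stop. Slot centres: y = -45, 29, 103 mm in the cupboard's frame.
- slot1 (a point): Middle of the mouth of slot 1 (middle one), on the slot's floor level (55 mm above the worktop), in the front plane of the cupboard; axes as the cupboard's. Slot: 64 wide, 28 high, 158 deep to the back stop. Slot centres: y = -45, 29, 103 mm in the cupboard's frame.
- slot2 (a point): Middle of the mouth of slot 2 (left one), on the slot's floor level (55 mm above the worktop), in the front plane of the cupboard; axes as the cupboard's. Slot: 64 wide, 28 high, 158 deep to the back stop. Slot centres: y = -45, 29, 103 mm in the cupboard's frame.
- door (a joint): Angle (rad) of the first door panel, hinged at the right jamb: 0 closed, 1.5 fully folded, both panels then standing out towards the robot at the right jamb. Opens anticlockwise seen from above. The second panel hangs on its free edge, far end in a track, and folds by itself. Stays where left (1 to 2 N at the handle). Panels 150 wide, 12 thick, 22 to 91 mm above the worktop.
- door_hinge (a point): On the vertical hinge line of the first panel at the right jamb, inner face of the panel, 70 mm above the worktop; 1 mm in front of the cupboard's origin and 149.5 mm to its right. Axes are those of the first panel: at angle 0 the cupboard's axes, turning with it.
- door_handle (a point): Middle of the handle's vertical round steel bar (10 mm thick, 47 to 89 mm above the worktop, joined to the panel top and bottom), 70 mm above the worktop, on the first panel: 122 mm from the hinge line along the panel (its y) and 46 mm in front of the inner face (34 mm in front of the outer face). Can be pinched from above, fingers either side along the panel.
- board_light: Flat pale wooden tapas board, 150 long (x) x 60 wide (y) x 18 thick (z), 0.16 kg; origin at the centre of its underside. May be absent. Either end may go in first; fully in a slot its near end lies up to 8 mm behind the cupboard's front plane.
- board_medium: Flat mid-brown wooden tapas board, 150 long (x) x 60 wide (y) x 18 thick (z), 0.16 kg; origin at the centre of its underside. May be absent. Either end may go in first; fully in a slot its near end lies up to 8 mm behind the cupboard's front plane.
- board_dark: Flat dark brown wooden tapas board, 150 long (x) x 60 wide (y) x 18 thick (z), 0.16 kg; origin at the centre of its underside. May be absent. Either end may go in first; fully in a slot its near end lies up to 8 mm behind the cupboard's front plane.
- heart_mug: Pale pink mug, 88 high, at the back; leave alone.
- black_tumbler: Black tumbler with white lid, 77 across, 166 high, at the back; leave alone.
- salt: Salt shaker, 44 across, 90 high, at the back; leave alone.

How it is judged:
By the outcome, as a careful person would: the job done as asked, in the order asked, and still so for the second after the job is handed in, with the robot touching nothing.
Of board_light, board_medium, board_dark only 2 to 3 are there at a start; the rules pass over those that are not, and their reading is None.
At some moment in a run one of board_light, board_medium, board_dark may be knocked a few centimetres aside while the robot is not near it.
Once in a run the grip may slacken for a moment while it holds something.
It also fails if it takes over 210 s, if anything falls off the work surface, if the arm or the gripper's body presses on something with over 40 N, if the wrist force passes 120 N, or if a joint passes its speed limit or range.

## Working session

There is one attempt and no reset: what is moved stays moved. The work goes in short steps, Python scripts to look and compute and a tool call to move; the robot and the scene stay as the last step left them, time stands still between calls to the robot, and variables do not carry over. Pictures are saved under pics/ and viewed, on a budget of 14 in all, crops included, one or two more only if the job needs it, and the job is handed in when it is done.

Besides the shell and the picture viewer there is one more tool, called after ">>>" by a JSON object that holds its "method" and its "body", one argument or row to a line. apply_moves: Moves the arm, as the interface text tells. Its arguments: {"type":"object","properties":{"series":{"type":"array","items":{"type":"object","properties":{"claw":{"type":"number"},"x":{"type":"number"},"y":{"type":"number"},"z":{"type":"number"},"yaw":{"type":"number"}}}},"newtons":{"type":"number"}},"required":["series"]}

```bash
mkdir -p pics
cat > h.py <<'E'
import numpy as np, cv2
from scipy.spatial.transform import Rotation as R
from cell import get_obs, cams, sign_off, robot
def rot(c):
    a=np.array(c["attitude"],float)
    if a.shape==(3,3): return a
    if a.size==4: return R.from_quat(a).as_matrix()
    return R.from_euler('xyz',a,degrees=True).as_matrix()
def cloud(c):
    K=np.array(c["mtx"]);k=c["k1"]
    v,u=np.mgrid[0:480,0:640]
    p=cv2.undistortPoints(np.stack([u,v],-1).reshape(-1,1,2).astype(np.float64),K,np.array([k,0,0,0.])).reshape(480,640,2)
    z=c["range_z"].astype(float)
    P=np.stack([p[...,0]*z,-p[...,1]*z,-z],-1)
    W=P@rot(c).T+np.array(c["position"]); W[z==0]=np.nan
    return W
def save(c,n): cv2.imwrite(f"pics/{n}.png",c["frame"][...,::-1])
E
python3 - <<'E'
from h import *
print(get_obs())
for n in("top","side"):
    c=cams.read_camera(n);save(c,n+"0");print(n,c["mtx"],c["k1"],c["position"],c["attitude"])
    W=cloud(c)
    for l in ["board_light","board_medium","board_dark","cupboard","door","door_handle","salt","heart_mug","black_tumbler"]:
        for d in cams.cut_out(l,c)[:2]:
            m=d["region"];P=W[m];P=P[~np.isnan(P[:,0])]
            print(l,round(d["score"],2),d["pixel"],m.sum(),np.round(np.median(P,0),3) if len(P) else None, np.round(np.ptp(P,axis=0),3) if len(P) else None)
E
```

```text
{'time': 0.0, 'joint_pos': array([-7.34720876e+01,  3.02628175e+00,  8.03120603e+01, -6.17221817e-04,
        9.67504430e+01, -4.02599902e+00]), 'joint_velocities': array([ 0.02577626, -0.02894597,  0.04193064, -0.00478486,  0.00202996,
        0.09848609]), 'effort': array([ 9.58771852e-04, -3.81670654e+01, -3.60181475e+01, -5.77930450e-05,
        6.15015248e-03, -1.42132910e-05]), 'eef_pos': array([ 0.1842709 , -0.49127839,  0.23048944]), 'orientation': array([-93.63038174,  89.91121283, 106.92345763]), 'wrist_force': array([-0.13408936, -0.1708899 , -0.00100366]), 'torque': array([-0.03340469,  0.01693486, -0.00157221]), 'gripper_width': 0.08503308502610885}
top [[505.80316948   0.         323.54464165]
 [  0.         505.80316948 234.20719386]
 [  0.           0.           1.        ]] 0.05084176734930775 [ 0.41567069 -0.00401898  1.1618253 ] [  7.44751172   0.26015037 -89.86103079]
board_light 0.98 [445.0, 270.1] 1899 [ 0.482 -0.269  0.018] [0.158 0.098 0.028]
board_light 0.25 [232.7, 244.9] 1499 [0.526 0.194 0.089] [0.074 0.299 0.1  ]
board_dark 0.91 [366.7, 267.1] 1756 [ 0.49
[... 1010 characters left out ...]
0.461 2.332 0.691]
board_dark 0.73 [301.6, 313.6] 2100 [ 0.502 -0.119  0.017] [0.162 0.115 0.022]
cupboard 0.95 [364.6, 235.3] 6302 [0.623 0.083 0.081] [0.454 2.325 0.692]
door 0.76 [324.8, 234.0] 871 [0.534 0.161 0.071] [0.199 2.05  0.621]
door_handle 0.61 [323.5, 231.8] 893 [0.534 0.161 0.069] [0.228 2.079 0.647]
door_handle 0.19 [400.9, 290.4] 326 [ 0.675 -0.103  0.051] [0.021 0.209 0.121]
salt 0.64 [416.0, 341.7] 867 [ 0.669 -0.295  0.073] [0.038 0.03  0.049]
heart_mug 0.71 [400.0, 288.2] 295 [ 0.675 -0.103  0.051] [0.012 0.046 0.083]
heart_mug 0.57 [363.6, 232.6] 6506 [0.621 0.085 0.08 ] [0.353 2.327 0.692]
black_tumbler 0.7 [430.5, 282.8] 3879 [ 0.691 -0.24   0.125] [0.167 0.651 0.17 ]
```

View pics/top0.png

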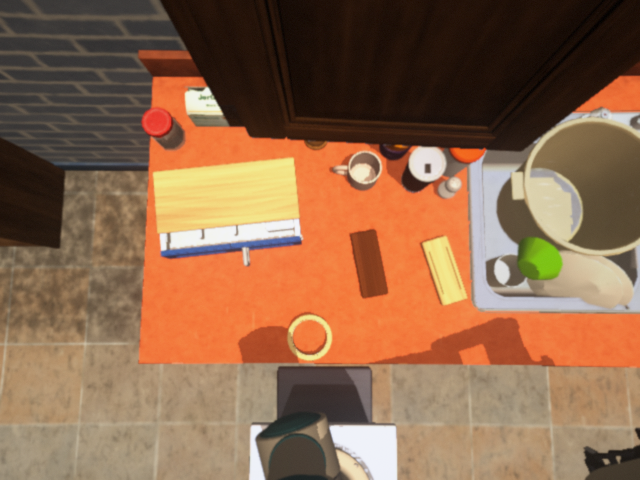

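```bash
cat >> h.py <<'E'
def reg(l,c,W,zlo,zhi):
    d=cams.cut_out(l,c)
    if not d: return None
    P=W[d[0]["region"]];P=P[~np.isnan(P[:,0])]
    return P[(P[:,2]>zlo)&(P[:,2]<zhi)]
def rect(P):
    r=cv2.minAreaRect((P[:,:2]*1000).astype(np.float32));(x,y),(w,h),a=r
    if w<h: w,h,a=h,w,a+90
    a=(a+90)%180-90
    return dict(c=(round(x,1),round(y,1)),L=round(w,1),W=round(h,1),ang=round(a,2))
E
python3 - <<'E'
from h import *
c=cams.read_camera("top");W=cloud(c)
for l in ["board_light","board_dark"]:
    P=reg(l,c,W,.012,.024);print(l,rect(P),np.median(P[:,2]))
# roof: z 0.088-0.098, y>0
m=(W[...,2]>.084)&(W[...,2]<.1)&(W[...,1]>.0)&(W[...,0]<.8)&(W[...,0]>.45)
n,lab,st,ce=cv2.connectedComponentsWithStats(m.astype(np.uint8))
for i in range(1,n):
    if st[i,4]>40: print(st[i],rect(W[lab==i]),np.median(W[lab==i][:,2]))
E
```

```text
board_light {'c': (484.7, -270.4), 'L': 149.7, 'W': 63.0, 'ang': 17.14} 0.018381011571831474
board_dark {'c': (499.7, -100.5), 'L': 148.2, 'W': 59.3, 'ang': 10.52} 0.0184014987913681
[151 124  25  16  95] {'c': (776.4, 348.7), 'L': 59.3, 'W': 22.0, 'ang': -59.39} 0.08786018723364375
[ 153  158  147   91 9016] {'c': (626.4, 210.4), 'L': 306.7, 'W': 168.3, 'ang': -83.37} 0.09328025996031664
[160 228 141  38 929] {'c': (515.6, 197.7), 'L': 297.1, 'W': 61.9, 'ang': -80.52} 0.09111915956362782
```

Run:
```python
from h import *
c=cams.read_camera("top");W=cloud(c)
f=c["frame"].astype(int)
inb=(W[...,1]>0)&(W[...,0]<.8)&(W[...,0]>.4)
blue=inb&(f[...,2]>f[...,0]+40)&(W[...,2]>.085)&(W[...,2]<.1)
P=W[blue];print("blue",len(P),rect(P))
wood=inb&(f[...,0]>f[...,2]+40)&(W[...,2]>.088)&(W[...,2]<.1)
wood=cv2.erode(wood.astype(np.uint8),np.ones((3,3)))>0
P2=W[wood];print("wood",len(P2),rect(P2))
h=inb&(W[...,2]>.08)&(W[...,0]<.53)
d=P[:,:2].mean(0);a=np.polyfit(P[:,1],P[:,0],1);print("blue line yaw",np.degrees(np.arctan(-a[0])))
# handle: points in front of the door line
v,u=np.mgrid[0:480,0:640]
r=(u>236)&(u<258)&(v>244)&(v<270)
m=r&(W[...,2]>.06)&(W[...,0]<a[0]*W[...,1]+a[1]-.012)
print("handle",m.sum(),np.round(np.nanmedian(W[m],0),4),rect(W[m]),np.nanmin(W[m],0),np.nanmax(W[m],0))
# roof refine: rows of edges in roof frame
yaw=np.arctan(-a[0]);
for y in (yaw,np.radians(6.63)):
    ex=np.array([np.cos(y),np.sin(y)]);ey=np.array([-ex[1],ex[0]])
    for Q in(P,P2):
        q=np.c_[Q[:,:2]@ex,Q[:,:2]@ey];print(np.degrees(y),np.percentile(q,[0,1,50,99,100],axis=0).round(4).T)
big=cv2.resize(c["frame"][140:300,130:390],None,fx=3,fy=3)
cv2.imwrite("pics/z1.png",big[...,::-1])
```

```text
blue 736 {'c': (530.1, 199.2), 'L': 293.9, 'W': 12.1, 'ang': -83.7}
wood 7875 {'c': (641.0, 211.7), 'L': 300.8, 'W': 133.9, 'ang': -83.59}
blue line yaw 6.366090083541142
handle 83 [0.5026 0.168  0.0881] {'c': (505.2, 168.9), 'L': 32.5, 'W': 9.8, 'ang': 5.45} [0.48893817 0.16280983 0.06048134] [0.52160724 0.17488098 0.09406536]
6.366090083541142 [[ 0.5428  0.5433  0.5489  0.5546  0.5551]
 [-0.0078 -0.0051  0.1417  0.2818  0.2861]]
6.366090083541142 [[ 0.5935  0.5958  0.6595  0.7244  0.7274]
 [-0.0111 -0.0078  0.1408  0.2863  0.2897]]
6.63 [[ 0.5432  0.5436  0.5497  0.5556  0.5564]
 [-0.0103 -0.0076  0.1391  0.2792  0.2835]]
6.63 [[ 0.5941  0.5964  0.6602  0.7251  0.7283]
 [-0.0141 -0.0108  0.1379  0.2833  0.2869]]
```

View pics/z1.png

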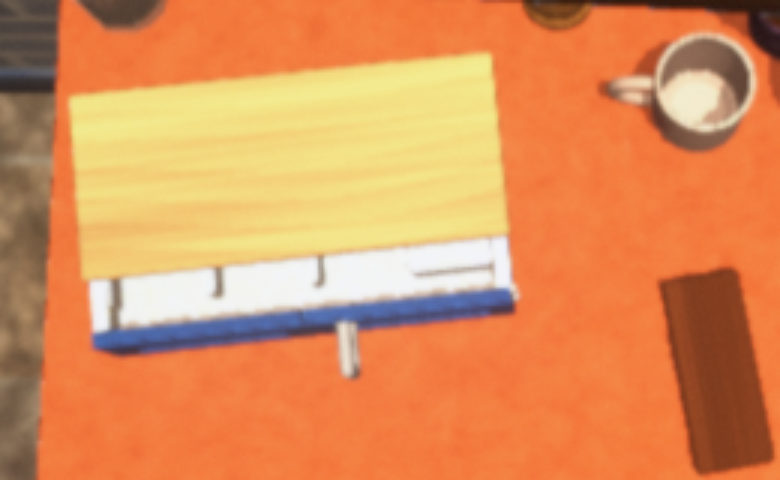

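View pics/side0.png

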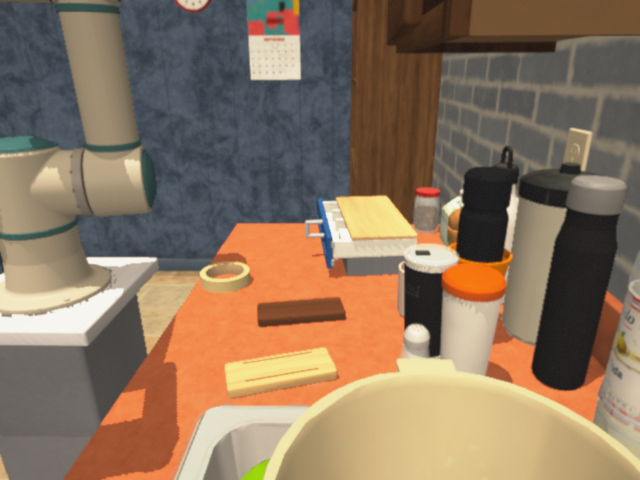

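```bash
cat >> h.py <<'E'
CY=np.radians(6.4);O=np.array([.538,.2005])
def cw(x,y): return O+np.array([x*np.cos(CY)-y*np.sin(CY),x*np.sin(CY)+y*np.cos(CY)])
def wc(p): d=np.array(p[:2])-O;return np.array([d[0]*np.cos(CY)+d[1]*np.sin(CY),-d[0]*np.sin(CY)+d[1]*np.cos(CY)])
def jaw(o): 
    y=R.from_euler('xyz',o["orientation"],degrees=True).as_matrix()[:,1];return np.degrees(np.arctan2(y[1],y[0]))
def handle(t):
    x,y=-.046,.122
    return cw(-.001+x*np.cos(t)-y*np.sin(t),-.1495+x*np.sin(t)+y*np.cos(t))
def st():
    o=get_obs();print("t",round(o["time"],2),"p",np.round(o["eef_pos"],4),"jaw",round(jaw(o),2),"j",np.round(o["joint_pos"],1),"F",np.round(o["wrist_force"],1),"w",round(o["gripper_width"],4));return o
E
python3 - <<'E'
from h import *
st()
h=[handle(t) for t in np.linspace(0,1.53,18)]
print(np.round(h,4)); print(np.round(np.diff(h,axis=0),4))
E
```

```text
t 1.2 p [ 0.1844 -0.4916  0.2314] jaw -69.44 j [-73.5   3.   80.3   0.   96.7  -4. ] F [-0.2 -0.5  0.1] w 0.0853
[[ 0.4944  0.1679]
 [ 0.4842  0.1621]
 [ 0.4745  0.1554]
 [ 0.4655  0.1479]
 [ 0.4573  0.1396]
 [ 0.4498  0.1306]
 [ 0.4431  0.1209]
 [ 0.4373  0.1107]
 [ 0.4325  0.1   ]
 [ 0.4287  0.0889]
 [ 0.4258  0.0775]
 [ 0.4241  0.0659]
 [ 0.4233  0.0542]
 [ 0.4236  0.0425]
 [ 0.425   0.0309]
 [ 0.4274  0.0194]
 [ 0.4308  0.0082]
 [ 0.4352 -0.0027]]
[[-0.0102 -0.0058]
 [-0.0096 -0.0067]
 [-0.009  -0.0075]
 [-0.0083 -0.0083]
 [-0.0075 -0.009 ]
 [-0.0067 -0.0097]
 [-0.0058 -0.0102]
 [-0.0048 -0.0107]
 [-0.0038 -0.0111]
 [-0.0028 -0.0114]
 [-0.0018 -0.0116]
 [-0.0007 -0.0117]
 [ 0.0003 -0.0117]
 [ 0.0014 -0.0117]
 [ 0.0024 -0.0115]
 [ 0.0034 -0.0112]
 [ 0.0044 -0.0109]]
```

>>> {"method": "apply_moves", "body": {
  "series": [
    {"claw":0,"x":0.0155,"y":0.033,"z":0,"yaw":-0.0125},
    {"claw":0,"x":0.0155,"y":0.033,"z":0,"yaw":-0.0125},
    {"claw":0,"x":0.0155,"y":0.033,"z":0,"yaw":-0.0125},
    {"claw":0,"x":0.0155,"y":0.033,"z":0,"yaw":-0.0125},
    {"claw":0,"x":0.0155,"y":0.033,"z":0,"yaw":-0.0125}
  ],
  "newtons": 60
}}

```text
time: 1.62
eef_pos: [0.2622, -0.3251, 0.2313]
orientation: [117.9, 90.0, -45.2]
wrist_force: [1.0, 0.5, -0.5]
gripper_width: 0.0856
```

>>> {"method": "apply_moves", "body": {
  "series": [
    {"claw":0,"x":0.0155,"y":0.033,"z":0,"yaw":-0.0125},
    {"claw":0,"x":0.0155,"y":0.033,"z":0,"yaw":-0.0125},
    {"claw":0,"x":0.0155,"y":0.033,"z":0,"yaw":-0.0125},
    {"claw":0,"x":0.0155,"y":0.033,"z":0,"yaw":-0.0125},
    {"claw":0,"x":0.0155,"y":0.033,"z":0,"yaw":-0.0125}
  ]
}}

```text
time: 2.03
eef_pos: [0.3397, -0.1599, 0.2316]
orientation: [132.2, 89.9, -34.4]
wrist_force: [1.2, -0.7, -0.1]
gripper_width: 0.0855
```

>>> {"method": "apply_moves", "body": {
  "series": [
    {"claw":0,"x":0.0155,"y":0.033,"z":0,"yaw":-0.0125},
    {"claw":0,"x":0.0155,"y":0.033,"z":0,"yaw":-0.0125},
    {"claw":0,"x":0.0155,"y":0.033,"z":0,"yaw":-0.0125},
    {"claw":0,"x":0.0155,"y":0.033,"z":0,"yaw":-0.0125},
    {"claw":0,"x":0.0155,"y":0.033,"z":0,"yaw":-0.0125}
  ]
}}

```text
time: 2.45
eef_pos: [0.4173, 0.0053, 0.2316]
orientation: [155.4, 89.9, -14.8]
wrist_force: [-0.8, -1.5, 0.5]
gripper_width: 0.0851
```

>>> {"method": "apply_moves", "body": {
  "series": [
    {"claw":0,"x":0.0155,"y":0.033,"z":0,"yaw":-0.0125},
    {"claw":0,"x":0.0155,"y":0.033,"z":0,"yaw":-0.0125},
    {"claw":0,"x":0.0155,"y":0.033,"z":0,"yaw":-0.0125},
    {"claw":0,"x":0.0155,"y":0.033,"z":0,"yaw":-0.0125},
    {"claw":0,"x":0,"y":0,"z":0,"yaw":0}
  ]
}}

```text
time: 2.87
eef_pos: [0.4798, 0.14, 0.2302]
orientation: [-48.4, 89.9, 138.8]
wrist_force: [0.4, -0.0, 0.3]
gripper_width: 0.0856
```

```bash
python3 -c "
from h import *
st();print(handle(0))"
```

```text
t 2.87 p [0.4798 0.14   0.2302] jaw -82.81 j [12.  -1.  84.5  0.1 96.6 94.8] F [ 0.4 -0.   0.3] w 0.0856
[0.4943583  0.16793234]
```

>>> {"method": "apply_moves", "body": {
  "series": [
    {"claw":0,"x":0.0146,"y":0.028,"z":0,"yaw":-0.014},
    {"claw":0,"x":0,"y":0,"z":-0.04,"yaw":0},
    {"claw":0,"x":0,"y":0,"z":-0.04,"yaw":0},
    {"claw":0,"x":0,"y":0,"z":-0.03,"yaw":0},
    {"claw":0,"x":0,"y":0,"z":0,"yaw":0}
  ]
}}

```text
time: 3.28
eef_pos: [0.4897, 0.1622, 0.1142]
orientation: [9.2, 89.3, -164.6]
wrist_force: [-1.5, -1.0, -0.6]
gripper_width: 0.0852
```

>>> {"method": "apply_moves", "body": {
  "series": [
    {"claw":0,"x":0,"y":0,"z":-0.03,"yaw":0},
    {"claw":0,"x":0,"y":0,"z":-0.03,"yaw":0},
    {"claw":0,"x":0,"y":0,"z":0,"yaw":0},
    {"claw":1,"x":0,"y":0,"z":0,"yaw":0},
    {"claw":1,"x":0,"y":0,"z":0,"yaw":0}
  ]
}}

```text
time: 3.7
eef_pos: [0.495, 0.1636, 0.0643]
orientation: [-174.1, 89.8, 12.1]
wrist_force: [0.7, -0.1, 0.3]
gripper_width: 0.0643
```

>>> {"method": "apply_moves", "body": {
  "series": [
    {"claw":1},
    {"claw":1},
    {"claw":1},
    {"claw":1},
    {"claw":1}
  ]
}}

```text
invalid input at $.series[0]: expected keys claw, x, y, z, yaw
```

```bash
python3 -c "
from h import *
st();print(handle(0))
c=cams.read_camera('side');cv2.imwrite('pics/g1.png',cv2.resize(c['frame'][120:300,220:460],None,fx=3,fy=3)[...,::-1])"
```

```text
t 3.7 p [0.495  0.1636 0.0643] jaw -83.86 j [14.2  9.3 93.1 -0.  77.4 98.1] F [ 0.7 -0.1  0.3] w 0.0643
[0.4943583  0.16793234]
```

View pics/g1.png

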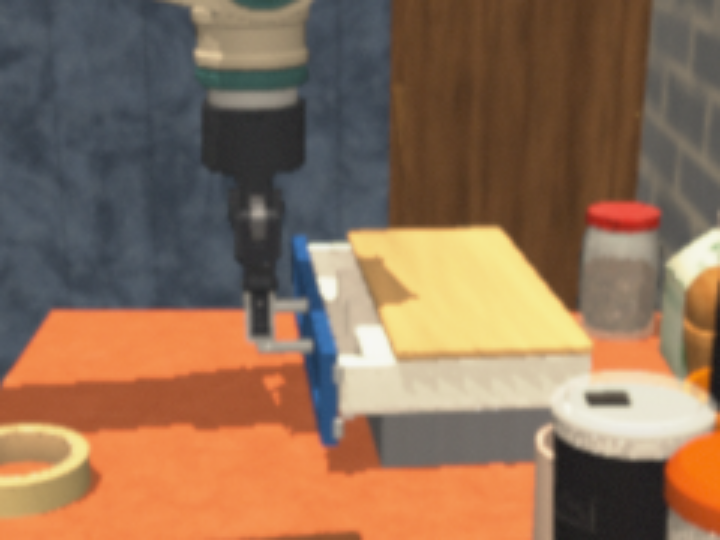

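>>> {"method": "apply_moves", "body": {
  "series": [
    {"claw":0.3,"x":0,"y":0.004,"z":-0.005,"yaw":0},
    {"claw":1,"x":0,"y":0,"z":0,"yaw":0},
    {"claw":1,"x":0,"y":0,"z":0,"yaw":0},
    {"claw":1,"x":0,"y":0,"z":0,"yaw":0},
    {"claw":1,"x":0,"y":0,"z":0,"yaw":0}
  ]
}}

```text
time: 4.17
eef_pos: [0.4936, 0.1672, 0.0566]
orientation: [115.0, 90.0, -58.9]
wrist_force: [1.8, -21.1, 3.1]
gripper_width: 0.0114
```

>>> {"method": "apply_moves", "body": {
  "series": [
    {"claw":1,"x":0,"y":0,"z":0,"yaw":0},
    {"claw":1,"x":0,"y":0,"z":0,"yaw":0},
    {"claw":1,"x":0,"y":0,"z":0,"yaw":0},
    {"claw":1,"x":0,"y":0,"z":0,"yaw":0},
    {"claw":1,"x":0,"y":0,"z":0,"yaw":0}
  ]
}}

```text
time: 4.58
eef_pos: [0.4937, 0.166, 0.0568]
orientation: [89.5, 89.9, -84.4]
wrist_force: [-0.6, -7.0, 2.7]
gripper_width: 0.0081
```

>>> {"method": "apply_moves", "body": {
  "series": [
    {"claw":1,"x":-0.0102,"y":-0.0058,"z":0,"yaw":0.09},
    {"claw":1,"x":-0.0096,"y":-0.0067,"z":0,"yaw":0.09},
    {"claw":1,"x":-0.009,"y":-0.0075,"z":0,"yaw":0.09},
    {"claw":1,"x":0,"y":0,"z":0,"yaw":0},
    {"claw":1,"x":0,"y":0,"z":0,"yaw":0}
  ]
}}

```text
time: 5.0
eef_pos: [0.4656, 0.1454, 0.0568]
orientation: [112.6, 89.8, -45.9]
wrist_force: [4.4, -8.5, -2.1]
gripper_width: 0.0083
```

```bash
python3 -c "
from h import *
st();print(handle(.27))"
```

```text
t 5.0 p [0.4656 0.1454 0.0568] jaw -68.45 j [13.1  4.7 99.  -0.2 76.1 81.6] F [ 4.4 -8.5 -2.1] w 0.0083
[0.46553639 0.14790519]
```

>>> {"method": "apply_moves", "body": {
  "series": [
    {"claw":1,"x":-0.0083,"y":-0.0113,"z":0,"yaw":0.09},
    {"claw":1,"x":-0.0075,"y":-0.009,"z":0,"yaw":0.09},
    {"claw":1,"x":-0.0067,"y":-0.0097,"z":0,"yaw":0.09},
    {"claw":1,"x":-0.0058,"y":-0.0102,"z":0,"yaw":0.09},
    {"claw":1,"x":-0.0048,"y":-0.0107,"z":0,"yaw":0.09}
  ]
}}

```text
time: 5.42
eef_pos: [0.433, 0.0955, 0.0568]
orientation: [121.2, 89.7, -11.2]
wrist_force: [14.7, -3.4, -9.2]
gripper_width: 0.0083
```

>>> {"method": "apply_moves", "body": {
  "series": [
    {"claw":1,"x":-0.0038,"y":-0.0111,"z":0,"yaw":0.09},
    {"claw":1,"x":-0.0028,"y":-0.0114,"z":0,"yaw":0.09},
    {"claw":1,"x":-0.0018,"y":-0.0116,"z":0,"yaw":0.09},
    {"claw":1,"x":-0.0007,"y":-0.0117,"z":0,"yaw":0.09},
    {"claw":1,"x":0,"y":0,"z":0,"yaw":0}
  ]
}}

```text
time: 5.83
eef_pos: [0.425, 0.0488, 0.0568]
orientation: [102.4, 89.6, -9.4]
wrist_force: [15.1, -1.2, -10.3]
gripper_width: 0.0082
```

```bash
python3 -c "
from h import *
st();print(handle(1.08))"
```

```text
t 5.83 p [0.425  0.0488 0.0568] jaw -21.81 j [ 1.70e+00 -5.30e+00  1.09e+02 -1.00e-01  7.59e+01  2.35e+01] F [ 15.1  -1.2 -10.3] w 0.0082
[0.42330917 0.05423601]
```

>>> {"method": "apply_moves", "body": {
  "series": [
    {"claw":1,"x":0.0033,"y":-0.0117,"z":0,"yaw":0.09},
    {"claw":1,"x":0.0024,"y":-0.0117,"z":0,"yaw":0.09},
    {"claw":1,"x":0.0034,"y":-0.0115,"z":0,"yaw":0.09},
    {"claw":1,"x":0.0034,"y":-0.0112,"z":0,"yaw":0.09},
    {"claw":1,"x":0.0038,"y":-0.009,"z":0,"yaw":0.065}
  ]
}}

```text
time: 6.25
eef_pos: [0.4371, -0.0048, 0.0566]
orientation: [-102.5, 89.7, 170.1]
wrist_force: [-31.7, 52.1, 18.8]
gripper_width: 0.0084
```

>>> {"method": "apply_moves", "body": {
  "series": [
    {"claw":1,"x":0.001,"y":-0.003,"z":0,"yaw":0},
    {"claw":1,"x":0,"y":0,"z":0,"yaw":0},
    {"claw":1,"x":0,"y":0,"z":0,"yaw":0},
    {"claw":1,"x":0,"y":0,"z":0,"yaw":0},
    {"claw":1,"x":0,"y":0,"z":0,"yaw":0}
  ]
}}

```text
time: 6.67
eef_pos: [0.4369, -0.0044, 0.0566]
orientation: [-130.3, 89.4, 142.1]
wrist_force: [-21.6, 15.4, 17.8]
gripper_width: 0.0082
```

```bash
python3 -c "
from h import *
st();print(handle(1.5))
c=cams.read_camera('top');cv2.imwrite('pics/d1.png',cv2.resize(c['frame'][140:340,130:390],None,fx=3,fy=3)[...,::-1])"
```

```text
t 6.67 p [ 0.4369 -0.0044  0.0566] jaw 2.46 j [ -5.6  -3.  106.9   0.3  76.7  -8.2] F [-21.6  15.4  17.8] w 0.0082
[0.43365398 0.00086972]
```

View pics/d1.png

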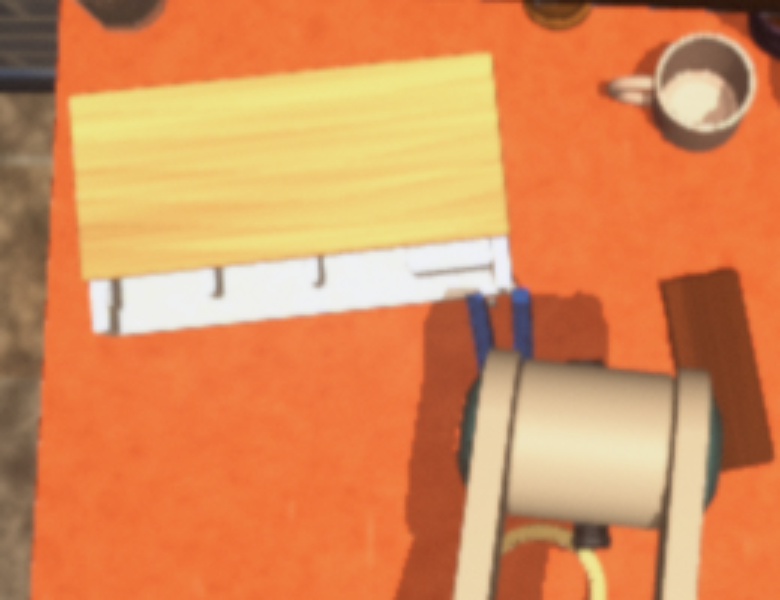

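>>> {"method": "apply_moves", "body": {
  "series": [
    {"claw":1,"x":-0.001,"y":0.004,"z":0,"yaw":0},
    {"claw":0,"x":0,"y":0,"z":0,"yaw":0},
    {"claw":0,"x":0,"y":0,"z":0,"yaw":0},
    {"claw":0,"x":0,"y":0,"z":0,"yaw":0},
    {"claw":0,"x":0,"y":0,"z":0,"yaw":0}
  ]
}}

```text
time: 7.13
eef_pos: [0.439, -0.0035, 0.0564]
orientation: [92.2, 90.0, 4.6]
wrist_force: [0.3, -0.2, -0.2]
gripper_width: 0.0571
```

>>> {"method": "apply_moves", "body": {
  "series": [
    {"claw":0,"x":0,"y":0,"z":0.02,"yaw":0},
    {"claw":0,"x":0,"y":0,"z":0.04,"yaw":0},
    {"claw":0,"x":0,"y":-0.01,"z":0.04,"yaw":-0.12},
    {"claw":0,"x":0,"y":-0.03,"z":0.02,"yaw":-0.12},
    {"claw":0,"x":0,"y":-0.04,"z":0,"yaw":-0.12}
  ]
}}

```text
time: 7.55
eef_pos: [0.4413, -0.0835, 0.1825]
orientation: [97.0, 89.4, -11.4]
wrist_force: [1.1, -0.4, -0.1]
gripper_width: 0.0853
```

>>> {"method": "apply_moves", "body": {
  "series": [
    {"claw":0,"x":0,"y":-0.04,"z":0,"yaw":-0.12},
    {"claw":0,"x":0,"y":-0.04,"z":0,"yaw":-0.12},
    {"claw":0,"x":0,"y":-0.04,"z":0,"yaw":-0.12},
    {"claw":0,"x":0,"y":-0.04,"z":0,"yaw":-0.12},
    {"claw":0,"x":0,"y":0,"z":0,"yaw":-0.12}
  ]
}}

```text
time: 7.97
eef_pos: [0.4378, -0.2492, 0.1759]
orientation: [36.4, 89.9, -106.9]
wrist_force: [1.3, -0.9, 0.7]
gripper_width: 0.0854
```

Run:
```python
from h import *
st()
c=cams.read_camera("top");W=cloud(c);save(c,"t2")
f=c["frame"].astype(int)
for l in ["board_light","board_dark"]:
    P=reg(l,c,W,.012,.024);print(l,rect(P) if P is not None and len(P)>10 else None)
inb=(W[...,1]>-.03)&(W[...,0]<.8)&(W[...,0]>.35)
wood=inb&(f[...,0]>f[...,2]+40)&(W[...,2]>.088)&(W[...,2]<.1)
P=W[wood];print("wood",rect(P))
m=inb&(f.min(-1)>130)&(W[...,2]>.03)&(W[...,2]<.1)&(W[...,0]<.61)&(W[...,0]>.5)
P=W[m];q=np.array([wc(p) for p in P]);print("white",len(P),rect(P),np.percentile(q,[0,1,99,100],axis=0).round(4).T)
b=inb&(f[...,2]>f[...,0]+30)&(W[...,2]>.05);P=W[b];q=np.array([wc(p) for p in P]);print("door",np.percentile(q,[1,99],axis=0).round(4).T)
for d in (cams.cut_out("board_medium",c)): print("med",d["score"],d["pixel"])
```

```text
t 7.97 p [ 0.4378 -0.2492  0.1759] jaw -53.31 j [-33.8   0.9  88.8  -0.1  90.3  19.5] F [ 1.3 -0.9  0.7] w 0.0854
board_light {'c': (498.0, -264.2), 'L': 119.0, 'W': 59.2, 'ang': 16.98}
board_dark {'c': (499.3, -100.9), 'L': 149.6, 'W': 60.0, 'ang': 10.58}
wood {'c': (622.7, 177.9), 'L': 492.3, 'W': 278.7, 'ang': 62.64}
white 3669 {'c': (570.5, 202.7), 'L': 302.5, 'W': 73.8, 'ang': -85.17} [[-0.0078 -0.0006  0.0653  0.0687]
 [-0.1518 -0.1475  0.1448  0.1501]]
door [[-0.1472 -0.0062]
 [-0.1591 -0.1174]]
med 0.47 [422.3, 167.7]
```

>>> {"method": "apply_moves", "body": {
  "series": [
    {"claw":0,"x":0.0036,"y":-0.0108,"z":-0.02,"yaw":-0.114},
    {"claw":0,"x":0.0035,"y":-0.0108,"z":-0.02,"yaw":-0.114},
    {"claw":0,"x":0.0035,"y":-0.0108,"z":-0.03,"yaw":-0.114},
    {"claw":0,"x":0,"y":0,"z":-0.03,"yaw":0},
    {"claw":0,"x":0,"y":0,"z":0,"yaw":0}
  ],
  "newtons": 80
}}

```text
time: 8.58
eef_pos: [0.4468, -0.2728, 0.0702]
orientation: [-54.0, 89.4, 144.1]
wrist_force: [-0.5, 0.1, -1.1]
gripper_width: 0.0851
```

```bash
python3 -c "
from h import *
st()
c=cams.read_camera('side');cv2.imwrite('pics/g2.png',cv2.resize(c['frame'][240:420,180:420],None,fx=3,fy=3)[...,::-1])"
```

```text
t 8.58 p [ 0.4468 -0.2728  0.0702] jaw -71.96 j [-35.4   9.9  91.7   0.   79.   36.5] F [-0.5  0.1 -1.1] w 0.0851
```

View pics/g2.png

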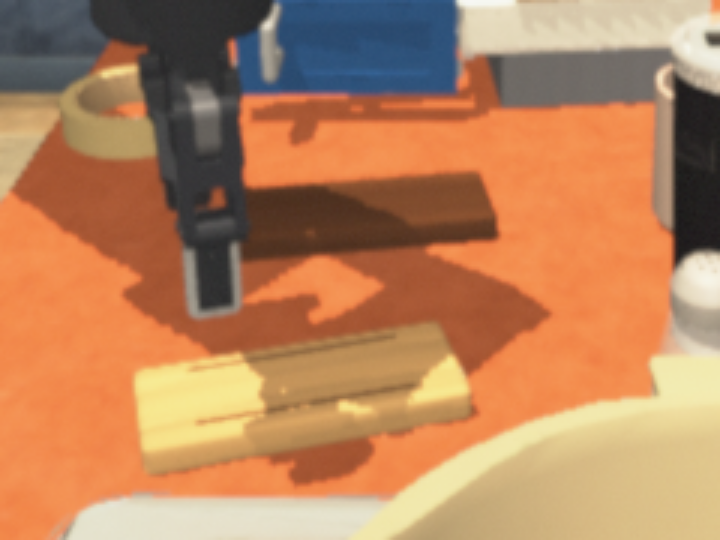

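>>> {"method": "apply_moves", "body": {
  "series": [
    {"claw":0.12,"x":0.0016,"y":-0.009,"z":0,"yaw":-0.016},
    {"claw":0.12,"x":0,"y":0,"z":-0.025,"yaw":0},
    {"claw":0.12,"x":0,"y":0,"z":-0.025,"yaw":0},
    {"claw":0.12,"x":0,"y":0,"z":-0.01,"yaw":0},
    {"claw":0.12,"x":0,"y":0,"z":-0.006,"yaw":0}
  ]
}}

```text
time: 9.05
eef_pos: [0.4514, -0.2849, 0.0108]
orientation: [117.2, 90.0, -45.9]
wrist_force: [0.1, -0.6, -0.3]
gripper_width: 0.0751
```

>>> {"method": "apply_moves", "body": {
  "series": [
    {"claw":0.12,"x":0,"y":0,"z":0,"yaw":0},
    {"claw":0.6,"x":0,"y":0,"z":0,"yaw":0},
    {"claw":0.6,"x":0,"y":0,"z":0,"yaw":0},
    {"claw":0.6,"x":0,"y":0,"z":0,"yaw":0},
    {"claw":0.6,"x":0,"y":0,"z":0,"yaw":0}
  ]
}}

```text
time: 9.47
eef_pos: [0.4541, -0.2855, 0.0171]
orientation: [147.8, 89.6, -15.3]
wrist_force: [-6.9, 10.5, 29.8]
gripper_width: 0.0342
```

```bash
python3 -c "
from h import *
st()"
```

```text
t 9.47 p [ 0.4541 -0.2855  0.0171] jaw -73.11 j [-36.2  15.   92.4   0.2  72.2  36.9] F [-6.9 10.5 29.8] w 0.0342
```

>>> {"method": "apply_moves", "body": {
  "series": [
    {"claw":0.6,"x":0,"y":0,"z":0.03,"yaw":0},
    {"claw":0.12,"x":0,"y":0,"z":0,"yaw":0},
    {"claw":0.12,"x":0,"y":0,"z":0,"yaw":0},
    {"claw":0.12,"x":0,"y":0,"z":0,"yaw":0},
    {"claw":0.12,"x":0,"y":0,"z":0,"yaw":0}
  ]
}}

```text
time: 9.88
eef_pos: [0.4507, -0.2846, 0.04]
orientation: [-46.2, 90.0, 150.6]
wrist_force: [-0.2, -0.2, -0.3]
gripper_width: 0.0753
```

Run:
```python
from h import *
st()
c=cams.read_camera("side");W=cloud(c)
P=reg("board_light",c,W,.012,.024);print(rect(P))
P=P[(P[:,2]>.0155)];print(rect(P),len(P))
c=cams.read_camera("top");W=cloud(c)
P=reg("board_light",c,W,.012,.024);print(rect(P))
```

```text
t 9.88 p [ 0.4507 -0.2846  0.04  ] jaw -73.14 j [-36.2  13.   91.8  -0.   75.2  36.9] F [-0.2 -0.2 -0.3] w 0.0753
{'c': (489.7, -274.4), 'L': 149.0, 'W': 62.0, 'ang': 19.33}
{'c': (490.1, -274.6), 'L': 148.2, 'W': 60.1, 'ang': 18.37} 2512Traceback (most recent call last):
  File "<stdin>", line 7, in <module>
  File "h.py", line 24, in rect
    r=cv2.minAreaRect((P[:,:2]*1000).astype(np.float32));(x,y),(w,h),a=r
                       ~^^^^^^
TypeError: 'NoneType' object is not subscriptable
```

>>> {"method": "apply_moves", "body": {
  "series": [
    {"claw":0.12,"x":0,"y":0.001,"z":-0.02,"yaw":0.015},
    {"claw":0.12,"x":0,"y":0,"z":-0.015,"yaw":0},
    {"claw":0.12,"x":0,"y":0,"z":-0.005,"yaw":0},
    {"claw":0.12,"x":0,"y":0,"z":-0.003,"yaw":0},
    {"claw":0.12,"x":0,"y":0,"z":0,"yaw":0}
  ]
}}

```text
time: 10.5
eef_pos: [0.4508, -0.2836, -0.0031]
orientation: [-50.2, 89.9, 147.5]
wrist_force: [0.3, -0.4, 0.8]
gripper_width: 0.0748
```

>>> {"method": "apply_moves", "body": {
  "series": [
    {"claw":0.22,"x":0,"y":0,"z":0,"yaw":0},
    {"claw":0.22,"x":0,"y":0,"z":0,"yaw":0},
    {"claw":0.6,"x":0,"y":0,"z":0,"yaw":0},
    {"claw":0.6,"x":0,"y":0,"z":0,"yaw":0},
    {"claw":0.6,"x":0,"y":0,"z":0,"yaw":0}
  ]
}}

```text
time: 10.92
eef_pos: [0.4518, -0.2844, -0.0011]
orientation: [124.4, 89.8, -37.9]
wrist_force: [-0.3, 0.1, 5.9]
gripper_width: 0.0579
```

>>> {"method": "apply_moves", "body": {
  "series": [
    {"claw":0.6,"x":0,"y":0,"z":0.01,"yaw":0},
    {"claw":0.6,"x":0,"y":0,"z":0.025,"yaw":0},
    {"claw":0.6,"x":0,"y":0,"z":0.03,"yaw":0},
    {"claw":0.6,"x":0,"y":0,"z":0.03,"yaw":0},
    {"claw":0.6,"x":0,"y":0,"z":0.03,"yaw":0}
  ],
  "newtons": 90
}}

```text
time: 11.33
eef_pos: [0.4506, -0.2835, 0.1241]
orientation: [-43.7, 90.0, 154.0]
wrist_force: [0.5, -0.3, -1.3]
gripper_width: 0.0578
```

```bash
python3 -c "
from h import *
st()
c=cams.read_camera('side');cv2.imwrite('pics/g3.png',cv2.resize(c['frame'][180:400,160:460],None,fx=2.5,fy=2.5)[...,::-1])"
```

```text
t 11.33 p [ 0.4506 -0.2835  0.1241] jaw -72.28 j [-36.1   7.6  87.7  -0.   84.7  36.1] F [ 0.5 -0.3 -1.3] w 0.0578
```

View pics/g3.png

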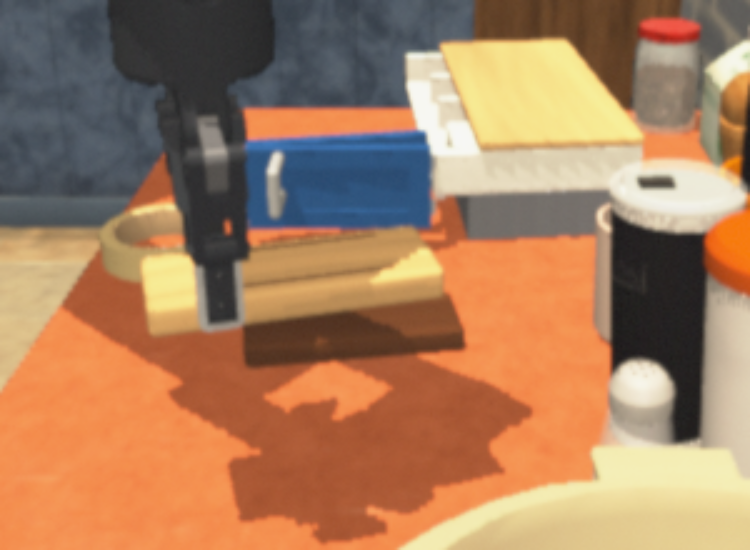

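>>> {"method": "apply_moves", "body": {
  "series": [
    {"claw":0.6,"x":-0.003,"y":0.033,"z":0,"yaw":-0.013},
    {"claw":0.6,"x":-0.003,"y":0.033,"z":0,"yaw":-0.013},
    {"claw":0.6,"x":-0.003,"y":0.033,"z":0,"yaw":-0.013},
    {"claw":0.6,"x":-0.003,"y":0.033,"z":0,"yaw":-0.013},
    {"claw":0.6,"x":-0.003,"y":0.033,"z":0,"yaw":-0.013}
  ]
}}

```text
time: 11.8
eef_pos: [0.4353, -0.1173, 0.1226]
orientation: [128.2, 90.0, -37.9]
wrist_force: [1.1, 0.8, -0.0]
gripper_width: 0.0578
```

>>> {"method": "apply_moves", "body": {
  "series": [
    {"claw":0.6,"x":-0.003,"y":0.033,"z":0,"yaw":-0.013},
    {"claw":0.6,"x":-0.003,"y":0.033,"z":0,"yaw":-0.013},
    {"claw":0.6,"x":-0.003,"y":0.033,"z":0,"yaw":-0.013},
    {"claw":0.6,"x":-0.003,"y":0.033,"z":0,"yaw":-0.013},
    {"claw":0.6,"x":-0.003,"y":0.033,"z":0,"yaw":-0.013}
  ]
}}

```text
time: 12.22
eef_pos: [0.4203, 0.0477, 0.1227]
orientation: [162.6, 90.0, -7.2]
wrist_force: [1.5, -0.6, -0.5]
gripper_width: 0.0577
```

>>> {"method": "apply_moves", "body": {
  "series": [
    {"claw":0.6,"x":-0.003,"y":0.033,"z":0,"yaw":-0.013},
    {"claw":0.6,"x":-0.003,"y":0.033,"z":0,"yaw":-0.013},
    {"claw":0.6,"x":-0.003,"y":0.033,"z":0,"yaw":-0.013},
    {"claw":0.6,"x":-0.003,"y":0.033,"z":0,"yaw":-0.013},
    {"claw":0.6,"x":-0.003,"y":0.033,"z":0,"yaw":-0.013}
  ]
}}

```text
time: 12.63
eef_pos: [0.4053, 0.2129, 0.1227]
orientation: [-170.8, 90.0, 15.7]
wrist_force: [1.2, -0.1, -1.0]
gripper_width: 0.0581
```

>>> {"method": "apply_moves", "body": {
  "series": [
    {"claw":0.6,"x":0,"y":0,"z":0,"yaw":0},
    {"claw":0.6,"x":0,"y":0,"z":0,"yaw":0},
    {"claw":0.6,"x":0,"y":0,"z":0,"yaw":0},
    {"claw":0.6,"x":0,"y":0,"z":0,"yaw":0},
    {"claw":0.6,"x":0,"y":0,"z":0,"yaw":0}
  ]
}}

```text
time: 13.05
eef_pos: [0.4062, 0.2102, 0.1224]
orientation: [110.8, 90.0, -62.8]
wrist_force: [0.1, 0.1, -0.6]
gripper_width: 0.0576
```

Run:
```python
from h import *
st();print(cw(-.13,.029))
c=cams.read_camera("top");W=cloud(c)
cv2.imwrite('pics/t3.png',cv2.resize(c['frame'][140:340,130:390],None,fx=3,fy=3)[...,::-1])
for d in cams.cut_out("board_light",c)[:3]:
    P=W[d["region"]];P=P[P[:,2]>.1];print(d["score"],d["pixel"],len(P),len(P)>5 and (rect(P),np.median(P[:,2])))
```

```text
t 13.05 p [0.4062 0.2102 0.1224] jaw -83.55 j [ 22.7  -4.4 100.2  -0.   84.2 106.3] F [ 0.1  0.1 -0.6] w 0.0576
[0.40557757 0.21482831]
0.64 [222.9, 264.6] 838 ({'c': (460.5, 194.5), 'L': 150.7, 'W': 60.9, 'ang': 33.03}, np.float64(0.14148941701563966))
```

View pics/t3.png

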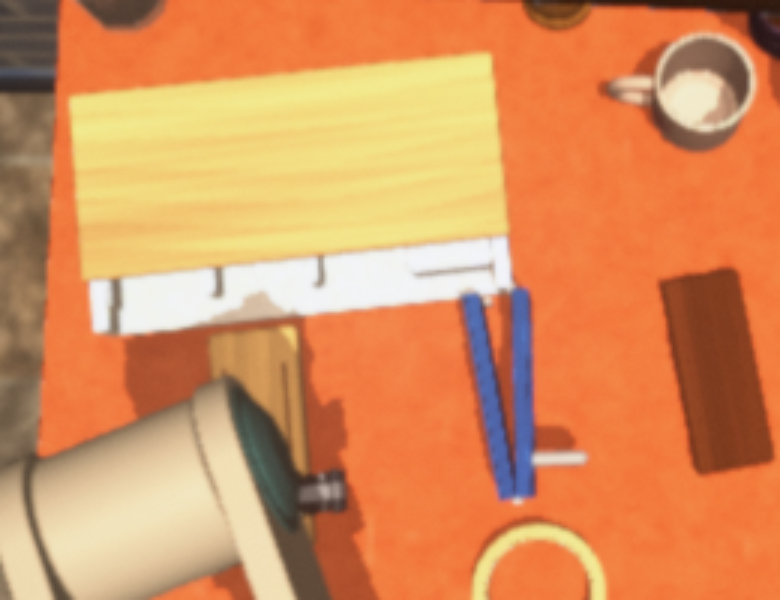

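```bash
cat >> h.py <<'E'
def edges(l,c,W,zlo,zhi,xlo,xhi):
    "held board side edges in cupboard frame, by image row"
    d=cams.cut_out(l,c)[0]["region"];Q=(W[...,:2]-O)@np.array([[np.cos(CY),-np.sin(CY)],[np.sin(CY),np.cos(CY)]])
    ok=d&(W[...,2]>zlo)&(W[...,2]<zhi)&(Q[...,0]>xlo)&(Q[...,0]<xhi)
    r=[]
    for v in np.unique(np.nonzero(ok)[0]):
        q=Q[v][ok[v]];r.append([q[:,0].mean(),q[:,1].min(),q[:,1].max(),np.median(W[v][ok[v]][:,2])])
    print("front x",Q[ok][:,0].max().round(4));return np.array(r)
def profile(W,x0,x1):
    Q=(W[...,:2]-O)@np.array([[np.cos(CY),-np.sin(CY)],[np.sin(CY),np.cos(CY)]])
    m=(Q[...,0]>x0)&(Q[...,0]<x1)&(abs(Q[...,1])<.16)
    b=np.arange(-.16,.161,.0025);i=np.digitize(Q[...,1][m],b);z=W[...,2][m]
    return [(round(float(b[k-1]+.00125)*1000,1),round(float(np.median(z[i==k]))*1000)) for k in np.unique(i)]
E
python3 - <<'E'
from h import *
c=cams.read_camera("top");W=cloud(c)
print(edges("board_light",c,W,.12,.16,-.2,.1).round(4))
print(profile(W,.020,.034))
E
```

```text
Traceback (most recent call last):
  File "h.py", line 40, in edges
    d=cams.cut_out(l,c)[0]["region"];Q=(W[...,:2]-O)@np.array([[np.cos(CY),-np.sin(CY)],[np.sin(CY),np.cos(CY)]])
      ~~~~~~~~~~~~~~~~~^^^
IndexError: list index out of range
```

```bash
sed -i 's/d=cams.cut_out(l,c)\[0\]\["region"\];Q/f=c["frame"].astype(int);d=f[...,0]>f[...,2]+25;Q/' h.py
python3 - <<'E'
from h import *
c=cams.read_camera("top");W=cloud(c)
print(edges("board_light",c,W,.130,.153,-.1,.03).round(4))
print(profile(W,.020,.034))
E
```

```text
front x -0.0176
[[-0.0189 -0.0029  0.014   0.1406]
 [-0.02   -0.0033  0.0323  0.141 ]
 [-0.0211 -0.0034  0.0504  0.1411]
 [-0.0231 -0.0041  0.0521  0.1411]
 [-0.0252 -0.0033  0.0529  0.1415]
 [-0.0272 -0.0042  0.0525  0.1413]
 [-0.0292 -0.0035  0.0541  0.1417]
 [-0.0313 -0.0031  0.0528  0.1419]
 [-0.0333 -0.0034  0.0533  0.1423]
 [-0.0354 -0.0037  0.0534  0.1422]
 [-0.0375 -0.0035  0.0541  0.1414]
 [-0.0393 -0.0033  0.0539  0.1415]
 [-0.0414 -0.0039  0.0541  0.1417]
 [-0.0434 -0.0033  0.0542  0.1413]
 [-0.0454 -0.004   0.0552  0.1404]
 [-0.0473 -0.0028  0.0553  0.1407]
 [-0.0498 -0.0036  0.0547  0.1422]
 [-0.0521 -0.0036  0.0552  0.1412]
 [-0.0546 -0.0041  0.0349  0.1419]
 [-0.0567 -0.0041  0.0332  0.1415]
 [-0.0588 -0.0038  0.0308  0.1409]
 [-0.0609 -0.0036  0.0308  0.1422]
 [-0.063  -0.0034  0.0296  0.1416]
 [-0.0651 -0.0032  0.0278  0.1416]
 [-0.0673 -0.0038  0.0257  0.1425]
 [-0.0694 -0.0037  0.0241  0.1415]
 [-0.0715 -0.0042  0.022   0.1411]
 [-0.0737 -0.004   0.0204  0.142 ]
 [-0.0758 -0.0037  0.0188  0.1417]
 [-0.0779 -0.004   0.0165  0.1417]
 [-0.0799 -0.0034  0.0153  0.1407]
[... 1201 characters left out ...]
.8, 58), (11.3, 55), (13.8, 56), (16.3, 56), (18.8, 55), (21.3, 54), (23.8, 56), (26.3, 54), (28.8, 55), (31.3, 56), (33.8, 55), (36.3, 58), (38.8, 54), (41.3, 55), (43.8, 54), (46.3, 56), (48.8, 56), (51.3, 56), (53.8, 56), (56.3, 55), (58.8, 57), (61.3, 73), (63.8, 82), (66.3, 83), (68.8, 82), (71.3, 82), (73.8, 57), (76.3, 58), (78.8, 56), (81.3, 56), (83.8, 55), (86.3, 55), (88.8, 56), (91.3, 55), (93.8, 56), (96.3, 57), (98.8, 55), (101.3, 56), (103.8, 56), (106.3, 56), (108.8, 55), (111.3, 55), (113.8, 54), (116.3, 56), (118.8, 57), (121.3, 55), (123.8, 56), (126.3, 56), (128.8, 57), (131.3, 54), (133.8, 57), (136.3, 71), (138.8, 84), (141.3, 83), (143.8, 84), (146.3, 82), (148.8, 83)]
```

>>> {"method": "apply_moves", "body": {
  "series": [
    {"claw":0.6,"x":-0.0004,"y":0.0039,"z":0,"yaw":0},
    {"claw":0.6,"x":0,"y":0,"z":-0.02,"yaw":0},
    {"claw":0.6,"x":0,"y":0,"z":-0.025,"yaw":0},
    {"claw":0.6,"x":0,"y":0,"z":-0.018,"yaw":0},
    {"claw":0.6,"x":0,"y":0,"z":0,"yaw":0}
  ]
}}

```text
time: 13.72
eef_pos: [0.4032, 0.2143, 0.0555]
orientation: [16.8, 89.6, -156.7]
wrist_force: [0.1, -0.8, -2.9]
gripper_width: 0.0579
```

>>> {"method": "apply_moves", "body": {
  "series": [
    {"claw":0.6,"x":0,"y":0,"z":0,"yaw":0},
    {"claw":0.6,"x":0,"y":0,"z":0,"yaw":0},
    {"claw":0.6,"x":0,"y":0,"z":0,"yaw":0},
    {"claw":0.6,"x":0,"y":0,"z":0,"yaw":0},
    {"claw":0.6,"x":0,"y":0,"z":0,"yaw":0}
  ]
}}

```text
time: 14.13
eef_pos: [0.4061, 0.2154, 0.0603]
orientation: [-166.0, 89.9, 20.5]
wrist_force: [0.2, -0.4, -1.1]
gripper_width: 0.0578
```

Run:
```python
from h import *
st()
c=cams.read_camera("top");W=cloud(c)
e=edges("board_light",c,W,.066,.09,-.1,.03).round(4);print(e[::3])
print(np.median(e[3:],0))
```

```text
t 14.13 p [0.4061 0.2154 0.0603] jaw -83.45 j [ 23.3  -0.  103.5  -0.   76.5 106.8] F [ 0.2 -0.4 -1.1] w 0.0578
front x 0.0299
[[ 2.690e-02 -6.363e-01 -6.363e-01  8.470e-02]
 [ 2.150e-02 -6.386e-01 -6.362e-01  7.970e-02]
 [ 1.500e-02 -6.400e-01 -6.375e-01  7.510e-02]
 [ 8.000e-03 -6.392e-01 -6.384e-01  7.880e-02]
 [ 1.300e-03 -6.394e-01 -6.380e-01  8.020e-02]
 [-5.200e-03 -6.425e-01 -6.402e-01  7.530e-02]
 [-1.820e-02 -8.768e-01 -6.435e-01  7.370e-02]
 [-2.710e-02 -8.731e-01 -6.441e-01  7.570e-02]
 [-3.020e-02 -8.712e-01 -1.501e-01  7.320e-02]
 [-3.980e-02 -8.650e-01 -1.498e-01  7.830e-02]
 [-4.610e-02 -8.601e-01 -1.358e-01  7.760e-02]
 [-4.630e-02 -8.556e-01 -1.350e-02  7.330e-02]
 [-5.250e-02 -8.453e-01  5.960e-02  7.320e-02]
 [-4.170e-02 -8.376e-01  1.356e-01  7.610e-02]
 [-6.250e-02 -8.251e-01  1.496e-01  7.760e-02]
 [-5.200e-02 -8.162e-01  1.498e-01  7.620e-02]
 [-7.210e-02 -7.967e-01  1.395e-01  7.340e-02]
 [ 2.900e-03  1.379e-01  1.485e-01  7.330e-02]
 [-1.860e-02  1.200e-03  1.930e-02  7.810e-02]
 [-2.320e-02  3.000e-04  5.650e-02  7.980e-02]
 [-2.960e-02  1.200e-03  5.770e-02  7.950e-02]
 [-3.600e-02  1.100e-03  5.850e-02  7.960e-02]
 [-4.260e-02  1.100e-03  5.940e-02  8.020e-02]
 [-4.900e-02  1.100e-03  5.990e-02  8.000e-02]
 [-5.670e-02  8.000e-04  3.600e-02  8.050e-02]
 [-6.330e-02  3.000e-04  3.310e-02  7.890e-02]
 [-7.010e-02  9.000e-04  2.630e-02  7.940e-02]
 [-7.680e-02  7.000e-04  2.100e-02  8.030e-02]
 [-8.340e-02  1.600e-03  1.560e-02  7.890e-02]
 [-9.000e-02  1.800e-03  1.280e-02  8.110e-02]
 [-9.650e-02  2.200e-03  9.900e-03  8.030e-02]]
[-0.0463 -0.6397  0.0231  0.0783]
```

>>> {"method": "apply_moves", "body": {
  "series": [
    {"claw":0.6,"x":0,"y":-0.0005,"z":-0.002,"yaw":0},
    {"claw":0.6,"x":0.0149,"y":0.0017,"z":0,"yaw":0},
    {"claw":0.6,"x":0.0149,"y":0.0017,"z":0,"yaw":0},
    {"claw":0.6,"x":0.0149,"y":0.0017,"z":0,"yaw":0},
    {"claw":0.6,"x":0,"y":0,"z":0,"yaw":0}
  ]
}}

```text
time: 14.6
eef_pos: [0.4522, 0.2198, 0.0576]
orientation: [-177.3, 89.9, 9.2]
wrist_force: [0.3, 0.3, -1.6]
gripper_width: 0.0576
```

>>> {"method": "apply_moves", "body": {
  "series": [
    {"claw":0.6,"x":0.0099,"y":0.0011,"z":0,"yaw":0},
    {"claw":0.6,"x":0.0099,"y":0.0011,"z":0,"yaw":0},
    {"claw":0.6,"x":0,"y":0,"z":0,"yaw":0},
    {"claw":0.6,"x":0,"y":0,"z":0,"yaw":0},
    {"claw":0.6,"x":0,"y":0,"z":0,"yaw":0}
  ]
}}

```text
time: 15.02
eef_pos: [0.4693, 0.2218, 0.0571]
orientation: [16.7, 89.9, -156.8]
wrist_force: [0.5, -0.3, -0.7]
gripper_width: 0.0575
```

```bash
sed -i 's/(Q\[...,0\]<xhi)$/(Q[...,0]<xhi)\&(abs(Q[...,1])<.16)/' h.py
python3 - <<'E'
from h import *
o=st();print(wc(o["eef_pos"]))
c=cams.read_camera("top");W=cloud(c)
e=edges("board_light",c,W,.066,.09,-.1,.03).round(4);print(e[::3])
E
```

```text
t 15.02 p [0.4693 0.2218 0.0571] jaw -83.45 j [ 21.2   9.7  93.5  -0.   76.8 104.7] F [ 0.5 -0.3 -0.7] w 0.0575
[-0.06591219  0.02883524]
front x 0.03
[[ 2.960e-02 -1.501e-01 -1.501e-01  7.650e-02]
 [ 2.160e-02 -1.498e-01 -1.498e-01  8.620e-02]
 [ 2.720e-02 -1.499e-01  3.210e-02  7.560e-02]
 [ 2.230e-02 -1.190e-02  7.010e-02  7.610e-02]
 [ 1.530e-02 -1.470e-01  1.361e-01  7.560e-02]
 [ 1.010e-02 -1.487e-01  1.500e-01  7.720e-02]
 [ 5.100e-03  7.000e-04  1.503e-01  7.600e-02]
 [-3.900e-03  4.000e-04  1.384e-01  7.620e-02]
 [-1.250e-02 -3.000e-04  9.900e-03  7.610e-02]
 [-1.890e-02  1.000e-04  8.800e-03  7.530e-02]
 [-2.560e-02 -3.000e-04  5.200e-03  7.450e-02]
 [-3.210e-02  1.700e-03  3.300e-03  7.380e-02]
 [-3.870e-02  3.000e-04  3.700e-03  7.550e-02]
 [-4.510e-02  9.000e-04  2.400e-03  7.270e-02]
 [-5.170e-02  1.100e-03  2.900e-03  7.410e-02]
 [-8.400e-02  1.000e-04  1.600e-03  7.150e-02]
 [-9.030e-02  8.000e-04  8.000e-04  6.890e-02]]
```

>>> {"method": "apply_moves", "body": {
  "series": [
    {"claw":0.6,"x":0.0119,"y":0.0013,"z":0,"yaw":0},
    {"claw":0.6,"x":0.0119,"y":0.0013,"z":0,"yaw":0},
    {"claw":0.6,"x":0.0119,"y":0.0013,"z":0,"yaw":0},
    {"claw":0.6,"x":0,"y":0,"z":0,"yaw":0},
    {"claw":0.6,"x":0,"y":0,"z":0,"yaw":0}
  ]
}}

```text
time: 15.48
eef_pos: [0.5053, 0.2258, 0.0571]
orientation: [11.3, 90.0, -162.1]
wrist_force: [0.2, 0.7, -1.9]
gripper_width: 0.0578
```

>>> {"method": "apply_moves", "body": {
  "series": [
    {"claw":0.6,"x":0.0119,"y":0.0013,"z":0,"yaw":0},
    {"claw":0.6,"x":0.0119,"y":0.0013,"z":0,"yaw":0},
    {"claw":0.6,"x":0,"y":0,"z":-0.002,"yaw":0},
    {"claw":0.6,"x":0,"y":0,"z":0,"yaw":0},
    {"claw":0.6,"x":0,"y":0,"z":0,"yaw":0}
  ]
}}

```text
time: 15.9
eef_pos: [0.5284, 0.2283, 0.0549]
orientation: [11.6, 89.9, -161.9]
wrist_force: [0.1, 0.1, -2.0]
gripper_width: 0.0577
```

Run:
```python
from h import *
o=st();print(wc(o["eef_pos"]))
```

```text
t 15.9 p [0.5284 0.2283 0.0549] jaw -83.44 j [ 19.7  18.4  83.5   0.   78.2 103.1] F [ 0.1  0.1 -2. ] w 0.0577
[-0.00640281  0.02873435]
```

>>> {"method": "apply_moves", "body": {
  "series": [
    {"claw":0.15,"x":0,"y":0,"z":0,"yaw":0},
    {"claw":0,"x":0,"y":0,"z":0,"yaw":0},
    {"claw":0,"x":0,"y":0,"z":0,"yaw":0},
    {"claw":0,"x":0,"y":0,"z":0.03,"yaw":0},
    {"claw":0,"x":0,"y":0,"z":0.03,"yaw":0}
  ]
}}

```text
time: 16.32
eef_pos: [0.5281, 0.228, 0.1142]
orientation: [14.0, 89.7, -159.4]
wrist_force: [1.0, -0.3, 0.8]
gripper_width: 0.0852
```

>>> {"method": "apply_moves", "body": {
  "series": [
    {"claw":1,"x":-0.0248,"y":-0.0028,"z":0,"yaw":0},
    {"claw":1,"x":-0.0248,"y":-0.0028,"z":0,"yaw":0},
    {"claw":1,"x":-0.0298,"y":-0.0033,"z":0,"yaw":0},
    {"claw":1,"x":0,"y":0,"z":0,"yaw":0},
    {"claw":1,"x":0,"y":0,"z":0,"yaw":0}
  ]
}}

```text
time: 16.73
eef_pos: [0.4493, 0.2195, 0.1156]
orientation: [-175.6, 90.0, 11.0]
wrist_force: [-0.8, -0.1, 0.6]
gripper_width: 0.0258
```

Run:
```python
from h import *
o=st();print(wc(o["eef_pos"]))
c=cams.read_camera("side");cv2.imwrite('pics/p1.png',cv2.resize(c['frame'][160:300,230:430],None,fx=4,fy=4)[...,::-1])
```

```text
t 16.73 p [0.4493 0.2195 0.1156] jaw -83.41 j [ 21.8   2.9  93.7  -0.   83.3 105.2] F [-0.8 -0.1  0.6] w 0.0258
[-0.08602538  0.02881776]
```

View pics/p1.png

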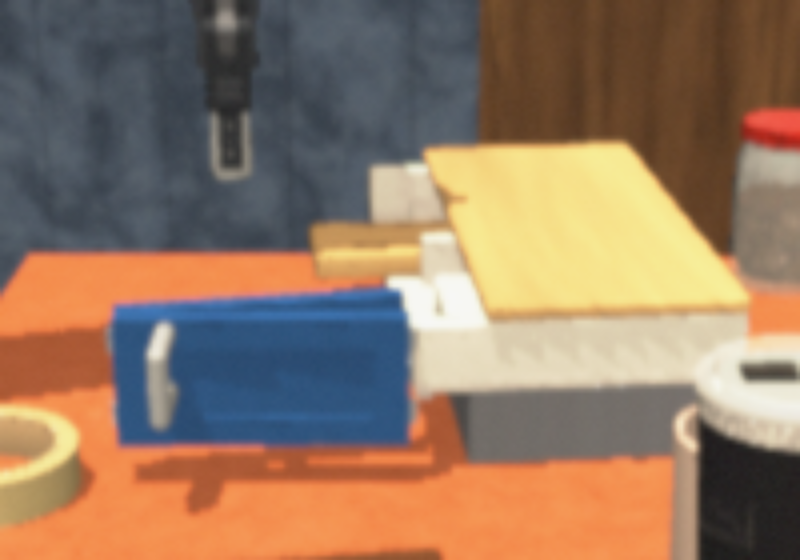

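>>> {"method": "apply_moves", "body": {
  "series": [
    {"claw":1,"x":0,"y":0,"z":-0.027,"yaw":0},
    {"claw":1,"x":0,"y":0,"z":-0.027,"yaw":0},
    {"claw":1,"x":0,"y":0,"z":0,"yaw":0},
    {"claw":1,"x":0.0149,"y":0.0017,"z":0,"yaw":0},
    {"claw":1,"x":0.0099,"y":0.0011,"z":0,"yaw":0}
  ]
}}

```text
time: 17.2
eef_pos: [0.4765, 0.2225, 0.0623]
orientation: [-178.8, 90.0, 7.8]
wrist_force: [0.6, -0.2, 0.8]
gripper_width: 0.0
```

>>> {"method": "apply_moves", "body": {
  "series": [
    {"claw":1,"x":0.0099,"y":0.0011,"z":0,"yaw":0},
    {"claw":1,"x":0.0099,"y":0.0011,"z":0,"yaw":0},
    {"claw":1,"x":0.0099,"y":0.0011,"z":0,"yaw":0},
    {"claw":1,"x":0.0099,"y":0.0011,"z":0,"yaw":0},
    {"claw":1,"x":0,"y":0,"z":0,"yaw":0}
  ]
}}

```text
time: 17.62
eef_pos: [0.517, 0.2269, 0.0628]
orientation: [-171.5, 89.9, 15.0]
wrist_force: [-0.4, 0.8, -0.7]
gripper_width: -0.0004
```

Run:
```python
from h import *
o=st();print(wc(o["eef_pos"]))
```

```text
t 17.62 p [0.517  0.2269 0.0628] jaw -83.5 j [ 20.   16.   85.4  -0.   78.4 103.5] F [-0.4  0.8 -0.7] w -0.0004
[-0.01795977  0.02859562]
```

>>> {"method": "apply_moves", "body": {
  "series": [
    {"claw":1,"x":0.004,"y":0.0004,"z":0,"yaw":0},
    {"claw":1,"x":0.004,"y":0.0004,"z":0,"yaw":0},
    {"claw":1,"x":0.003,"y":0.0003,"z":0,"yaw":0},
    {"claw":1,"x":0,"y":0,"z":0,"yaw":0},
    {"claw":1,"x":0,"y":0,"z":0,"yaw":0}
  ]
}}

```text
time: 18.03
eef_pos: [0.5256, 0.2278, 0.0614]
orientation: [148.0, 90.0, -25.5]
wrist_force: [0.6, -0.7, -0.6]
gripper_width: -0.0002
```

>>> {"method": "apply_moves", "body": {
  "series": [
    {"claw":1,"x":0.002,"y":0.0002,"z":0,"yaw":0},
    {"claw":1,"x":0,"y":0,"z":0,"yaw":0},
    {"claw":1,"x":0,"y":0,"z":0,"yaw":0},
    {"claw":1,"x":0,"y":0,"z":0,"yaw":0},
    {"claw":1,"x":0,"y":0,"z":0,"yaw":0}
  ]
}}

```text
time: 18.45
eef_pos: [0.5276, 0.228, 0.0614]
orientation: [140.2, 90.0, -33.2]
wrist_force: [0.1, 0.1, 0.2]
gripper_width: -0.0001
```

Run:
```python
from h import *
o=st();print(wc(o["eef_pos"]))
```

```text
t 18.45 p [0.5276 0.228  0.0614] jaw -83.45 j [ 19.7  17.7  83.5  -0.   78.8 103.1] F [0.1 0.1 0.2] w -0.0001
[-0.00729735  0.02851284]
```

>>> {"method": "apply_moves", "body": {
  "series": [
    {"claw":1,"x":0.002,"y":0.0002,"z":0,"yaw":0},
    {"claw":1,"x":0.001,"y":0.0001,"z":0,"yaw":0},
    {"claw":1,"x":0,"y":0,"z":0,"yaw":0},
    {"claw":1,"x":-0.0398,"y":-0.0044,"z":0,"yaw":0},
    {"claw":1,"x":-0.0398,"y":-0.0044,"z":0.03,"yaw":0}
  ]
}}

```text
time: 18.87
eef_pos: [0.454, 0.2188, 0.0802]
orientation: [15.2, 89.3, -158.3]
wrist_force: [-0.1, 1.1, 0.2]
gripper_width: -0.0003
```

>>> {"method": "apply_moves", "body": {
  "series": [
    {"claw":0,"x":0,"y":-0.02,"z":0.036,"yaw":0.01},
    {"claw":0,"x":0,"y":-0.035,"z":0.02,"yaw":0.01},
    {"claw":0,"x":0,"y":-0.04,"z":0,"yaw":0.01},
    {"claw":0,"x":0,"y":-0.04,"z":0,"yaw":0.01},
    {"claw":0,"x":0,"y":-0.04,"z":0,"yaw":0.01}
  ]
}}

```text
time: 19.28
eef_pos: [0.4576, 0.0438, 0.1431]
orientation: [165.6, 89.9, -4.9]
wrist_force: [0.7, -0.6, -0.1]
gripper_width: 0.0606
```

Run:
```python
from h import *
o=st();print(wc(o["eef_pos"]))
c=cams.read_camera("top");W=cloud(c)
cv2.imwrite('pics/t4.png',cv2.resize(c['frame'][140:340,130:390],None,fx=3,fy=3)[...,::-1])
P=reg("board_dark",c,W,.012,.024);print("dark",None if P is None or len(P)<9 else rect(P))
f=c["frame"].astype(int)
Q=(W[...,:2]-O)@np.array([[np.cos(CY),-np.sin(CY)],[np.sin(CY),np.cos(CY)]])
for y in (.01,.02,.029,.038,.048):
    m=(abs(Q[...,1]-y)<.004)&(W[...,2]>.066)&(W[...,2]<.08)&(abs(Q[...,0])<.05); print(y,np.sort(Q[...,0][m])[:4].round(4))
```

```text
t 19.28 p [0.4576 0.0438 0.1431] jaw -80.5 j [ 0.9 -5.2 98.4 -0.  86.6 81.4] F [ 0.7 -0.6 -0.1] w 0.0606
[-0.09737716 -0.14678847]
dark {'c': (499.1, -100.8), 'L': 149.2, 'W': 60.2, 'ang': 10.63}
0.01 [0.004  0.0041 0.0042 0.0043]
0.02 [0.0036 0.0045 0.0046 0.0047]
0.029 [0.004  0.0041 0.0044 0.0054]
0.038 [0.0032 0.0035 0.0044 0.0047]
0.048 [0.0034 0.0038 0.004  0.0055]
```

View pics/t4.png

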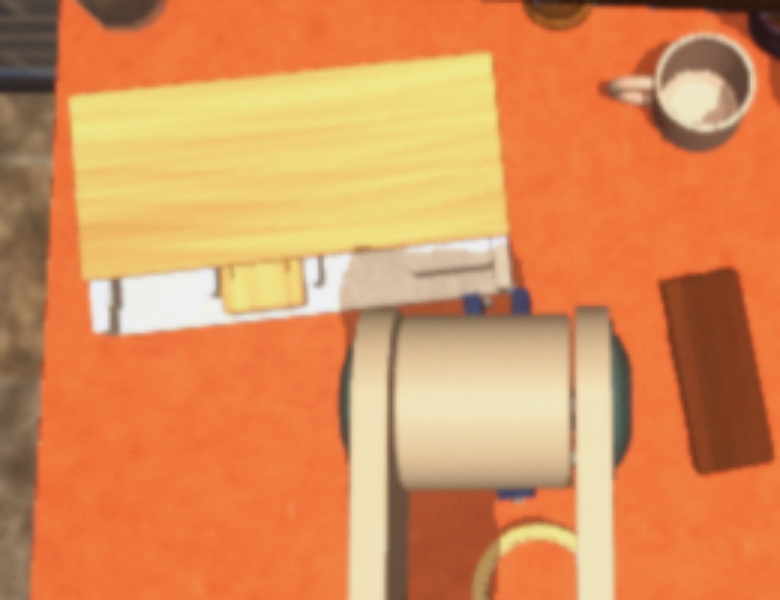

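>>> {"method": "apply_moves", "body": {
  "series": [
    {"claw":0.12,"x":0.0005,"y":-0.038,"z":0,"yaw":0.005},
    {"claw":0.12,"x":0.0005,"y":-0.038,"z":0,"yaw":0.005},
    {"claw":0.12,"x":0.0005,"y":-0.038,"z":0,"yaw":0.005},
    {"claw":0.12,"x":0.0005,"y":-0.038,"z":0,"yaw":0.005},
    {"claw":0.12,"x":0,"y":0,"z":-0.03,"yaw":0}
  ]
}}

```text
time: 19.8
eef_pos: [0.4628, -0.1126, 0.1177]
orientation: [142.8, 89.3, -26.9]
wrist_force: [0.9, 0.2, 0.7]
gripper_width: 0.0754
```

>>> {"method": "apply_moves", "body": {
  "series": [
    {"claw":0.12,"x":0,"y":0,"z":-0.03,"yaw":0},
    {"claw":0.12,"x":0,"y":0,"z":-0.03,"yaw":0},
    {"claw":0.12,"x":0,"y":0,"z":0,"yaw":0},
    {"claw":0.12,"x":0,"y":0,"z":0,"yaw":0},
    {"claw":0.12,"x":0,"y":0,"z":0,"yaw":0}
  ]
}}

```text
time: 20.22
eef_pos: [0.4608, -0.1067, 0.0542]
orientation: [151.0, 89.9, -18.4]
wrist_force: [0.2, -0.2, 0.5]
gripper_width: 0.075
```

Run:
```python
from h import *
o=st()
for n in ("side","top"):
  c=cams.read_camera(n);W=cloud(c)
  P=reg("board_dark",c,W,.0155,.024);print("dark",None if P is None or len(P)<9 else rect(P))
```

```text
t 20.22 p [ 0.4608 -0.1067  0.0542] jaw -79.41 j [-17.5   2.6 101.6  -0.   75.7  61.9] F [ 0.2 -0.2  0.5] w 0.075
dark {'c': (502.6, -105.3), 'L': 145.2, 'W': 59.1, 'ang': 11.0}
dark {'c': (499.3, -100.2), 'L': 147.9, 'W': 59.1, 'ang': 10.12}
```

>>> {"method": "apply_moves", "body": {
  "series": [
    {"claw":0.12,"x":0,"y":-0.002,"z":-0.022,"yaw":0},
    {"claw":0.12,"x":0,"y":0,"z":-0.02,"yaw":0},
    {"claw":0.12,"x":0,"y":0,"z":-0.01,"yaw":0},
    {"claw":0.12,"x":0,"y":0,"z":-0.005,"yaw":0},
    {"claw":0.12,"x":0,"y":0,"z":0,"yaw":0}
  ]
}}

```text
time: 20.83
eef_pos: [0.4593, -0.1086, -0.0051]
orientation: [-24.8, 89.9, 165.8]
wrist_force: [-0.7, 0.3, 0.1]
gripper_width: 0.0753
```

>>> {"method": "apply_moves", "body": {
  "series": [
    {"claw":0.22,"x":0,"y":0,"z":0,"yaw":0},
    {"claw":0.22,"x":0,"y":0,"z":0,"yaw":0},
    {"claw":0.6,"x":0,"y":0,"z":0,"yaw":0},
    {"claw":0.6,"x":0,"y":0,"z":0,"yaw":0},
    {"claw":0.6,"x":0,"y":0,"z":0,"yaw":0}
  ]
}}

```text
time: 21.25
eef_pos: [0.4608, -0.1091, -0.0029]
orientation: [149.5, 89.8, -19.9]
wrist_force: [-0.9, 0.9, 6.0]
gripper_width: 0.0577
```

>>> {"method": "apply_moves", "body": {
  "series": [
    {"claw":0.6,"x":0,"y":0,"z":0.01,"yaw":0},
    {"claw":0.6,"x":0,"y":0,"z":0.028,"yaw":0},
    {"claw":0.6,"x":0,"y":0,"z":0.03,"yaw":0},
    {"claw":0.6,"x":0,"y":0,"z":0.03,"yaw":0},
    {"claw":0.6,"x":0,"y":0,"z":0.03,"yaw":0}
  ]
}}

```text
time: 21.67
eef_pos: [0.4592, -0.1086, 0.1253]
orientation: [52.7, 90.0, -116.7]
wrist_force: [0.6, -0.6, -1.8]
gripper_width: 0.0578
```

>>> {"method": "apply_moves", "body": {
  "series": [
    {"claw":0.6,"x":-0.0059,"y":0.0314,"z":0,"yaw":-0.009},
    {"claw":0.6,"x":-0.0059,"y":0.0314,"z":0,"yaw":-0.009},
    {"claw":0.6,"x":-0.0059,"y":0.0314,"z":0,"yaw":-0.009},
    {"claw":0.6,"x":-0.0059,"y":0.0314,"z":0,"yaw":-0.009},
    {"claw":0.6,"x":-0.0059,"y":0.0314,"z":0,"yaw":-0.009}
  ]
}}

```text
time: 22.08
eef_pos: [0.4294, 0.0496, 0.1241]
orientation: [172.6, 90.0, 0.5]
wrist_force: [0.3, -0.1, -1.9]
gripper_width: 0.0579
```

>>> {"method": "apply_moves", "body": {
  "series": [
    {"claw":0.6,"x":-0.0059,"y":0.0314,"z":0,"yaw":-0.009},
    {"claw":0.6,"x":-0.0059,"y":0.0314,"z":0,"yaw":-0.009},
    {"claw":0.6,"x":-0.0059,"y":0.0314,"z":0,"yaw":-0.009},
    {"claw":0.6,"x":0,"y":0,"z":0,"yaw":0},
    {"claw":0.6,"x":0,"y":0,"z":0,"yaw":0}
  ]
}}

```text
time: 22.5
eef_pos: [0.4119, 0.1436, 0.1239]
orientation: [141.6, 90.0, -31.8]
wrist_force: [0.4, 0.0, -2.3]
gripper_width: 0.058
```

>>> {"method": "apply_moves", "body": {
  "series": [
    {"claw":0.6,"x":0,"y":0,"z":0,"yaw":0},
    {"claw":0.6,"x":0,"y":0,"z":0,"yaw":0},
    {"claw":0.6,"x":0,"y":0,"z":0,"yaw":0},
    {"claw":0.6,"x":0,"y":0,"z":0,"yaw":0},
    {"claw":0.6,"x":0,"y":0,"z":0,"yaw":0}
  ]
}}

```text
time: 22.92
eef_pos: [0.4126, 0.1418, 0.1233]
orientation: [62.3, 90.0, -111.3]
wrist_force: [0.3, 0.2, -1.2]
gripper_width: 0.0582
```

Run:
```python
from h import *
o=st();print(wc(o["eef_pos"]))
c=cams.read_camera("top");W=cloud(c)
save(c,"t5")
e=edges("x",c,W,.130,.16,-.12,.03).round(4);print(e[::3])
```

```text
t 22.92 p [0.4126 0.1418 0.1233] jaw -83.64 j [ 14.1  -8.  103.4  -0.   84.6  97.8] F [ 0.3  0.2 -1.2] w 0.0582
[-0.13116205 -0.04431983]
front x -0.0159
[[-0.0169 -0.0713 -0.065   0.1415]
 [-0.0209 -0.0742 -0.0162  0.1443]
 [-0.0268 -0.0741 -0.0162  0.1435]
 [-0.033  -0.0733 -0.016   0.1444]
 [-0.0391 -0.0731 -0.0151  0.1435]
 [-0.0452 -0.0737 -0.0142  0.1439]
 [-0.0514 -0.0733 -0.0161  0.1446]
 [-0.0572 -0.0732 -0.0157  0.1444]
 [-0.0624 -0.073  -0.0151  0.1438]
 [-0.0685 -0.073  -0.0151  0.1438]
 [-0.0786 -0.0736 -0.0736  0.141 ]]
```

>>> {"method": "apply_moves", "body": {
  "series": [
    {"claw":0.6,"x":0,"y":0,"z":-0.02,"yaw":0},
    {"claw":0.6,"x":0,"y":0,"z":-0.025,"yaw":0},
    {"claw":0.6,"x":0,"y":0,"z":-0.018,"yaw":0},
    {"claw":0.6,"x":0,"y":0,"z":0,"yaw":0},
    {"claw":0.6,"x":0,"y":0,"z":0,"yaw":0}
  ]
}}

```text
time: 23.38
eef_pos: [0.412, 0.1422, 0.06]
orientation: [10.2, 89.9, -163.4]
wrist_force: [0.6, 0.6, -1.9]
gripper_width: 0.0582
```

>>> {"method": "apply_moves", "body": {
  "series": [
    {"claw":0.6,"x":0,"y":0,"z":0,"yaw":0},
    {"claw":0.6,"x":0,"y":0,"z":0,"yaw":0},
    {"claw":0.6,"x":0,"y":0,"z":0,"yaw":0},
    {"claw":0.6,"x":0,"y":0,"z":0,"yaw":0},
    {"claw":0.6,"x":0,"y":0,"z":0,"yaw":0}
  ]
}}

```text
time: 23.8
eef_pos: [0.4128, 0.1425, 0.0609]
orientation: [-176.4, 89.9, 10.1]
wrist_force: [0.5, -0.5, -1.8]
gripper_width: 0.0581
```

Run:
```python
from h import *
o=st();print(wc(o["eef_pos"]))
c=cams.read_camera("top");W=cloud(c)
e=edges("x",c,W,.07,.1,-.12,-.004);print(e[::3].round(4))
for k,lo,hi in((1,-.080,-.068),(2,-.022,-.008)):
    g=(e[:,k]>lo)&(e[:,k]<hi)&(e[:,0]<-.02);p=np.polyfit(e[g,0],e[g,k],1);r=e[g,k]-np.polyval(p,e[g,0]);print(k,g.sum(),"slope deg",np.degrees(p[0]),"at front",np.polyval(p,-.016),"std",r.std())
```

```text
t 23.8 p [0.4128 0.1425 0.0609] jaw -83.57 j [ 14.2  -3.9 107.1  -0.   76.7  97.8] F [ 0.5 -0.5 -1.8] w 0.0581
[-0.1309197  -0.04363221]
front x -0.0111
[[-0.0111 -0.1486 -0.1486  0.0873]
 [-0.0189 -0.0729 -0.0244  0.0816]
 [-0.0251 -0.0734 -0.0158  0.0824]
 [-0.0314 -0.0724 -0.0152  0.0817]
 [-0.0379 -0.0716 -0.015   0.0824]
 [-0.0443 -0.0714 -0.0141  0.0817]
 [-0.0508 -0.073  -0.0127  0.0824]
 [-0.0573 -0.072  -0.0149  0.0819]
 [-0.0628 -0.0716 -0.0148  0.082 ]
 [-0.0687 -0.0725 -0.0139  0.0815]
 [-0.0963 -0.1421 -0.1421  0.0904]
 [-0.1027 -0.1416 -0.1416  0.093 ]]
1 25 slope deg -0.523126007445735 at front -0.07269283451974326 std 0.0004610634270769872
2 26 slope deg -1.940415277717592 at front -0.015680492854252593 std 0.0007979538871233412
```

>>> {"method": "apply_moves", "body": {
  "series": [
    {"claw":0.6,"x":0,"y":-0.0018,"z":-0.005,"yaw":0.01},
    {"claw":0.6,"x":0.0149,"y":0.0017,"z":0,"yaw":0},
    {"claw":0.6,"x":0.0149,"y":0.0017,"z":0,"yaw":0},
    {"claw":0.6,"x":0.0149,"y":0.0017,"z":0,"yaw":0},
    {"claw":0.6,"x":0,"y":0,"z":0,"yaw":0}
  ]
}}

```text
time: 24.27
eef_pos: [0.4589, 0.1457, 0.0552]
orientation: [174.8, 89.9, 1.8]
wrist_force: [0.4, -1.2, -2.0]
gripper_width: 0.0578
```

>>> {"method": "apply_moves", "body": {
  "series": [
    {"claw":0.6,"x":0.0099,"y":0.0011,"z":0,"yaw":0},
    {"claw":0.6,"x":0.0099,"y":0.0011,"z":0,"yaw":0},
    {"claw":0.6,"x":0,"y":0,"z":0,"yaw":0},
    {"claw":0.6,"x":0,"y":0,"z":0,"yaw":0},
    {"claw":0.6,"x":0,"y":0,"z":0,"yaw":0}
  ]
}}

```text
time: 24.68
eef_pos: [0.4761, 0.1478, 0.0549]
orientation: [8.3, 89.9, -164.7]
wrist_force: [-0.2, 0.1, -2.1]
gripper_width: 0.0582
```

Run:
```python
from h import *
o=st();print(wc(o["eef_pos"]))
```

```text
t 24.68 p [0.4761 0.1478 0.0549] jaw -82.98 j [13.   6.7 97.1 -0.  76.3 96. ] F [-0.2  0.1 -2.1] w 0.0582
[-0.06738728 -0.0454328 ]
```

Free of contact; continue inward.

>>> {"method": "apply_moves", "body": {
  "series": [
    {"claw":0.6,"x":0.0119,"y":0.0013,"z":0,"yaw":0},
    {"claw":0.6,"x":0.0119,"y":0.0013,"z":0,"yaw":0},
    {"claw":0.6,"x":0.0119,"y":0.0013,"z":0,"yaw":0},
    {"claw":0.6,"x":0,"y":0,"z":0,"yaw":0},
    {"claw":0.6,"x":0,"y":0,"z":0,"yaw":0}
  ]
}}

```text
time: 25.1
eef_pos: [0.5121, 0.1518, 0.0551]
orientation: [8.3, 90.0, -164.7]
wrist_force: [-0.4, -0.3, -1.9]
gripper_width: 0.058
```

>>> {"method": "apply_moves", "body": {
  "series": [
    {"claw":0.6,"x":0.0119,"y":0.0013,"z":0,"yaw":0},
    {"claw":0.6,"x":0.0099,"y":0.0011,"z":0,"yaw":0},
    {"claw":0.6,"x":0,"y":0,"z":-0.002,"yaw":0},
    {"claw":0.6,"x":0,"y":0,"z":0,"yaw":0},
    {"claw":0.6,"x":0,"y":0,"z":0,"yaw":0}
  ]
}}

```text
time: 25.52
eef_pos: [0.5334, 0.1542, 0.0529]
orientation: [8.4, 89.9, -164.6]
wrist_force: [-0.5, -0.1, -2.1]
gripper_width: 0.0578
```

Run:
```python
from h import *
o=st();print(wc(o["eef_pos"]))
```

```text
t 25.52 p [0.5334 0.1542 0.0529] jaw -82.98 j [12.3 15.4 87.3 -0.  77.3 95.3] F [-0.5 -0.1 -2.1] w 0.0578
[-0.00974665 -0.045532  ]
```

>>> {"method": "apply_moves", "body": {
  "series": [
    {"claw":0.12,"x":0,"y":0,"z":0,"yaw":0},
    {"claw":0.05,"x":0,"y":0,"z":0,"yaw":0},
    {"claw":0.05,"x":0,"y":0,"z":0,"yaw":0},
    {"claw":0.05,"x":0,"y":0,"z":0.03,"yaw":0},
    {"claw":0.05,"x":0,"y":0,"z":0.03,"yaw":0}
  ]
}}

```text
time: 25.93
eef_pos: [0.533, 0.154, 0.1123]
orientation: [6.5, 89.7, -166.5]
wrist_force: [1.4, -0.7, 0.8]
gripper_width: 0.0813
```

>>> {"method": "apply_moves", "body": {
  "series": [
    {"claw":1,"x":-0.0248,"y":-0.0028,"z":0,"yaw":0},
    {"claw":1,"x":-0.0248,"y":-0.0028,"z":0,"yaw":0},
    {"claw":1,"x":-0.0298,"y":-0.0033,"z":0,"yaw":0},
    {"claw":1,"x":0,"y":0,"z":0,"yaw":0},
    {"claw":1,"x":0,"y":0,"z":0,"yaw":0}
  ]
}}

```text
time: 26.35
eef_pos: [0.4542, 0.1453, 0.1136]
orientation: [178.9, 90.0, 5.9]
wrist_force: [-0.0, -0.6, -0.1]
gripper_width: 0.0204
```

>>> {"method": "apply_moves", "body": {
  "series": [
    {"claw":1,"x":0,"y":0,"z":0,"yaw":0},
    {"claw":1,"x":0,"y":0,"z":0,"yaw":0},
    {"claw":1,"x":0,"y":0,"z":-0.025,"yaw":0},
    {"claw":1,"x":0,"y":0,"z":-0.025,"yaw":0},
    {"claw":1,"x":0,"y":0,"z":0,"yaw":0}
  ]
}}

```text
time: 26.77
eef_pos: [0.453, 0.1447, 0.0588]
orientation: [7.2, 89.5, -165.8]
wrist_force: [-0.1, 0.2, -1.4]
gripper_width: -0.0002
```

Run:
```python
from h import *
o=st();print(wc(o["eef_pos"]))
```

```text
t 26.77 p [0.453  0.1447 0.0588] jaw -83.01 j [ 13.3   3.1 100.5  -0.   76.9  96.3] F [-0.1  0.2 -1.4] w -0.0002
[-0.09066039 -0.0459681 ]
```

>>> {"method": "apply_moves", "body": {
  "series": [
    {"claw":1,"x":0.0149,"y":0.0017,"z":0,"yaw":0},
    {"claw":1,"x":0.0099,"y":0.0011,"z":0,"yaw":0},
    {"claw":1,"x":0.0099,"y":0.0011,"z":0,"yaw":0},
    {"claw":1,"x":0.0099,"y":0.0011,"z":0,"yaw":0},
    {"claw":1,"x":0.0099,"y":0.0011,"z":0,"yaw":0}
  ]
}}

```text
time: 27.18
eef_pos: [0.5108, 0.1516, 0.0644]
orientation: [163.2, 90.0, -9.8]
wrist_force: [-2.2, 0.0, 0.7]
gripper_width: -0.0
```

>>> {"method": "apply_moves", "body": {
  "series": [
    {"claw":1,"x":0.0099,"y":0.0011,"z":0,"yaw":0},
    {"claw":1,"x":0.006,"y":0.0007,"z":0,"yaw":0},
    {"claw":1,"x":0,"y":0,"z":0,"yaw":0},
    {"claw":1,"x":0,"y":0,"z":0,"yaw":0},
    {"claw":1,"x":0,"y":0,"z":0,"yaw":0}
  ]
}}

```text
time: 27.6
eef_pos: [0.5253, 0.1533, 0.0635]
orientation: [42.7, 90.0, -130.3]
wrist_force: [-0.0, 0.3, 0.4]
gripper_width: -0.0
```

Run:
```python
from h import *
o=st();print(wc(o["eef_pos"]))
```

```text
t 27.6 p [0.5253 0.1533 0.0635] jaw -82.99 j [12.4 13.5 88.4 -0.  78.2 95.4] F [-0.   0.3  0.4] w -0.0
[-0.01786614 -0.04552803]
```

Push 13.5 mm more (to −0.0045), then back out and check.

>>> {"method": "apply_moves", "body": {
  "series": [
    {"claw":1,"x":0.005,"y":0.0006,"z":0,"yaw":0},
    {"claw":1,"x":0.005,"y":0.0006,"z":0,"yaw":0},
    {"claw":1,"x":0.0033,"y":0.0004,"z":0,"yaw":0},
    {"claw":1,"x":0,"y":0,"z":0,"yaw":0},
    {"claw":1,"x":0,"y":0,"z":0,"yaw":0}
  ]
}}

```text
time: 28.02
eef_pos: [0.539, 0.1549, 0.0633]
orientation: [159.9, 90.0, -13.1]
wrist_force: [0.1, 0.1, -0.4]
gripper_width: -0.0
```

>>> {"method": "apply_moves", "body": {
  "series": [
    {"claw":1,"x":-0.0348,"y":-0.0039,"z":0,"yaw":0},
    {"claw":1,"x":-0.0348,"y":-0.0039,"z":0.02,"yaw":0},
    {"claw":1,"x":0,"y":0,"z":0.04,"yaw":0},
    {"claw":0.7,"x":0,"y":-0.02,"z":0.03,"yaw":0.12},
    {"claw":0.7,"x":-0.01,"y":-0.035,"z":0,"yaw":0.12}
  ]
}}

```text
time: 28.43
eef_pos: [0.4622, 0.0946, 0.1601]
orientation: [168.7, 89.3, 9.8]
wrist_force: [1.1, -1.3, 1.0]
gripper_width: 0.023
```

>>> {"method": "apply_moves", "body": {
  "series": [
    {"claw":0.7,"x":-0.01,"y":-0.035,"z":0,"yaw":0.12},
    {"claw":0.7,"x":-0.01,"y":-0.035,"z":0,"yaw":0.12},
    {"claw":0.7,"x":0,"y":-0.035,"z":0,"yaw":0.12},
    {"claw":0.7,"x":0,"y":-0.035,"z":0,"yaw":0.12},
    {"claw":0.7,"x":0,"y":-0.03,"z":0,"yaw":0.12}
  ]
}}

```text
time: 28.85
eef_pos: [0.4409, -0.068, 0.1538]
orientation: [107.1, 89.9, -19.8]
wrist_force: [1.0, 0.2, -0.9]
gripper_width: 0.0255
```

Run:
```python
from h import *
o=st();print(wc(o["eef_pos"]))
c=cams.read_camera("top");W=cloud(c)
cv2.imwrite('pics/t6.png',cv2.resize(c['frame'][140:340,130:390],None,fx=3,fy=3)[...,::-1])
f=c["frame"].astype(int)
Q=(W[...,:2]-O)@np.array([[np.cos(CY),-np.sin(CY)],[np.sin(CY),np.cos(CY)]])
for y in (-.068,-.056,-.045,-.034,-.022,.01,.029,.048):
    m=(abs(Q[...,1]-y)<.004)&(W[...,2]>.066)&(W[...,2]<.08)&(abs(Q[...,0])<.05); print(y,np.sort(Q[...,0][m])[:4].round(4))
```

```text
t 28.85 p [ 0.4409 -0.068   0.1538] jaw -36.9 j [-13.5  -7.9  99.7  -0.   88.1  23.4] F [ 1.   0.2 -0.9] w 0.0255
[-0.12646437 -0.25596344]
-0.068 [0.0042 0.0042 0.0059 0.006 ]
-0.056 [0.0042 0.005  0.0054 0.0057]
-0.045 [0.0041 0.0042 0.0042 0.0047]
-0.034 [0.0043 0.0051 0.0052 0.0064]
-0.022 [0.0044 0.005  0.005  0.0054]
0.01 [0.0037 0.0039 0.0041 0.0056]
0.029 [0.0037 0.0037 0.0038 0.0054]
0.048 [0.0038 0.0042 0.0055 0.006 ]
```

View pics/t6.png

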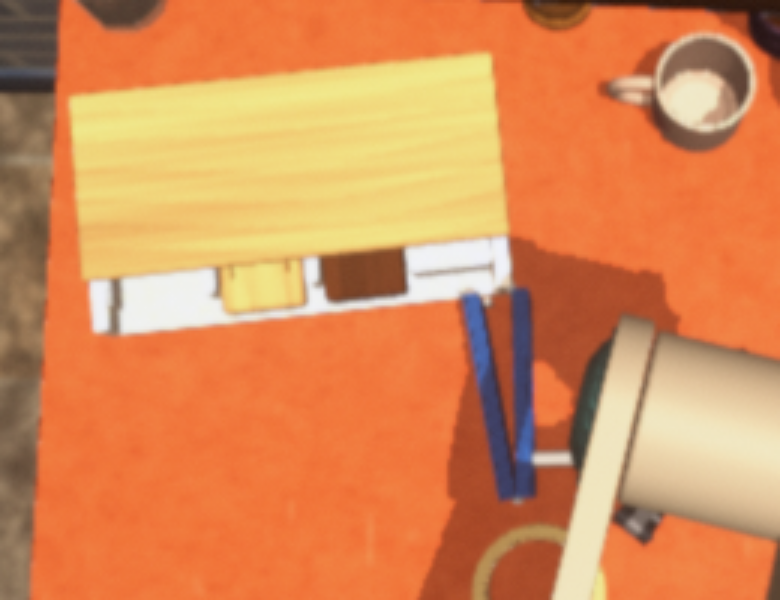

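>>> {"method": "apply_moves", "body": {
  "series": [
    {"claw":0.4,"x":0,"y":0.011,"z":0,"yaw":0.115},
    {"claw":0.4,"x":-0.001,"y":0.011,"z":0,"yaw":0.115},
    {"claw":0.4,"x":0,"y":0.011,"z":0,"yaw":0.115},
    {"claw":0.4,"x":-0.001,"y":0.011,"z":0,"yaw":0.115},
    {"claw":0.4,"x":0,"y":0.011,"z":0,"yaw":0.115}
  ]
}}

```text
time: 29.32
eef_pos: [0.439, -0.0108, 0.1534]
orientation: [87.7, 90.0, -6.3]
wrist_force: [0.6, -0.3, -0.4]
gripper_width: 0.0513
```

>>> {"method": "apply_moves", "body": {
  "series": [
    {"claw":0.4,"x":0,"y":0.01,"z":0,"yaw":0.115},
    {"claw":0.4,"x":0,"y":0,"z":0,"yaw":0},
    {"claw":0.4,"x":0,"y":0,"z":0,"yaw":0},
    {"claw":0.4,"x":0,"y":0,"z":0,"yaw":0},
    {"claw":0.4,"x":0,"y":0,"z":0,"yaw":0}
  ]
}}

```text
time: 29.73
eef_pos: [0.4392, -0.0017, 0.1534]
orientation: [36.8, 90.0, -51.1]
wrist_force: [0.6, 0.2, 0.5]
gripper_width: 0.0512
```

Run:
```python
from h import *
o=st()
```

```text
t 29.73 p [ 0.4392 -0.0017  0.1534] jaw 2.16 j [ -5.   -9.  100.7  -0.   88.3  -7.2] F [0.6 0.2 0.5] w 0.0512
```

>>> {"method": "apply_moves", "body": {
  "series": [
    {"claw":0.4,"x":-0.001,"y":-0.0015,"z":-0.03,"yaw":0.005},
    {"claw":0.4,"x":0,"y":0,"z":-0.03,"yaw":0},
    {"claw":0.4,"x":0,"y":0,"z":-0.02,"yaw":0},
    {"claw":0.4,"x":0,"y":0,"z":-0.016,"yaw":0},
    {"claw":0.4,"x":0,"y":0,"z":0,"yaw":0}
  ],
  "newtons": 60
}}

```text
time: 30.15
eef_pos: [0.4359, -0.003, 0.0539]
orientation: [-97.4, 89.6, 175.1]
wrist_force: [-1.6, 0.0, 0.4]
gripper_width: 0.0512
```

>>> {"method": "apply_moves", "body": {
  "series": [
    {"claw":1,"x":0,"y":0,"z":0,"yaw":0},
    {"claw":1,"x":0,"y":0,"z":0,"yaw":0},
    {"claw":1,"x":0,"y":0,"z":0,"yaw":0},
    {"claw":1,"x":0,"y":0,"z":0,"yaw":0},
    {"claw":1,"x":0,"y":0,"z":0,"yaw":0}
  ]
}}

```text
time: 30.57
eef_pos: [0.4369, -0.0038, 0.0586]
orientation: [-60.6, 89.8, -148.0]
wrist_force: [-14.1, -5.4, 11.7]
gripper_width: 0.0086
```

>>> {"method": "apply_moves", "body": {
  "series": [
    {"claw":1,"x":0,"y":0,"z":0,"yaw":0},
    {"claw":1,"x":0,"y":0,"z":0,"yaw":0},
    {"claw":1,"x":0,"y":0,"z":0,"yaw":0},
    {"claw":1,"x":0,"y":0,"z":0,"yaw":0},
    {"claw":1,"x":0,"y":0,"z":0,"yaw":0}
  ]
}}

```text
time: 30.98
eef_pos: [0.4369, -0.0038, 0.0586]
orientation: [-60.1, 89.8, -147.6]
wrist_force: [-13.9, -5.0, 11.4]
gripper_width: 0.0086
```

Run:
```python
from h import *
o=st()
# closing increments: arc through (.4380,-.0035) [1.5] and (.4940,.1655) [0]
a,b=np.array([.4380,-.0035]),np.array([.4940,.1655]);T=1.5
m=(a+b)/2;d=b-a;L=np.linalg.norm(d);n=np.array([-d[1],d[0]])/L
c=m-n*(L/2/np.tan(T/2));print("centre",c,"hinge model",cw(-.001,-.1495),"r",np.linalg.norm(a-c))
ps=[c+R.from_euler('z',-t).as_matrix()[:2,:2]@(a-c) for t in np.linspace(0,1.5,18)]
print(np.round(np.diff(ps,axis=0),4),ps[-1],1.5/17)
```

```text
t 30.98 p [ 0.4369 -0.0038  0.0586] jaw 2.59 j [-5.20e+00 -3.40e+00  1.07e+02 -1.00e-01  7.66e+01 -7.80e+00] F [-13.9  -5.   11.4] w 0.0086
centre [0.55670451 0.05094407] hinge model [0.55367084 0.05182023] r 0.1305944758062717
[[-0.0043  0.0107]
 [-0.0034  0.011 ]
 [-0.0024  0.0113]
 [-0.0014  0.0114]
 [-0.0004  0.0115]
 [ 0.0006  0.0115]
 [ 0.0016  0.0114]
 [ 0.0026  0.0112]
 [ 0.0036  0.0109]
 [ 0.0046  0.0106]
 [ 0.0055  0.0101]
 [ 0.0064  0.0096]
 [ 0.0072  0.009 ]
 [ 0.0079  0.0083]
 [ 0.0086  0.0076]
 [ 0.0093  0.0068]
 [ 0.0099  0.006 ]] [0.494  0.1655] 0.08823529411764706
```

>>> {"method": "apply_moves", "body": {
  "series": [
    {"claw":1,"x":-0.0058,"y":0.0105,"z":0,"yaw":-0.088},
    {"claw":1,"x":-0.0034,"y":0.011,"z":0,"yaw":-0.088},
    {"claw":1,"x":-0.0024,"y":0.0113,"z":0,"yaw":-0.088},
    {"claw":1,"x":-0.0014,"y":0.0114,"z":0,"yaw":-0.088},
    {"claw":1,"x":0,"y":0,"z":0,"yaw":0}
  ]
}}

```text
time: 31.4
eef_pos: [0.4255, 0.0426, 0.0587]
orientation: [124.3, 89.9, 16.6]
wrist_force: [-3.5, -0.8, 4.0]
gripper_width: 0.0083
```

>>> {"method": "apply_moves", "body": {
  "series": [
    {"claw":1,"x":-0.0004,"y":0.0115,"z":0,"yaw":-0.088},
    {"claw":1,"x":0.0006,"y":0.0115,"z":0,"yaw":-0.088},
    {"claw":1,"x":0.0016,"y":0.0114,"z":0,"yaw":-0.088},
    {"claw":1,"x":0.0026,"y":0.0112,"z":0,"yaw":-0.088},
    {"claw":1,"x":0,"y":0,"z":0,"yaw":0}
  ]
}}

```text
time: 31.82
eef_pos: [0.4308, 0.0879, 0.0586]
orientation: [139.8, 89.8, 12.1]
wrist_force: [-0.1, 0.1, 4.9]
gripper_width: 0.0081
```

>>> {"method": "apply_moves", "body": {
  "series": [
    {"claw":1,"x":0.0036,"y":0.0109,"z":0,"yaw":-0.088},
    {"claw":1,"x":0.0046,"y":0.0106,"z":0,"yaw":-0.088},
    {"claw":1,"x":0.0055,"y":0.0101,"z":0,"yaw":-0.088},
    {"claw":1,"x":0.0064,"y":0.0096,"z":0,"yaw":-0.088},
    {"claw":1,"x":0,"y":0,"z":0,"yaw":0}
  ]
}}

```text
time: 32.23
eef_pos: [0.4512, 0.1287, 0.0586]
orientation: [159.7, 89.8, 11.9]
wrist_force: [-0.9, 0.5, 7.1]
gripper_width: 0.0085
```

>>> {"method": "apply_moves", "body": {
  "series": [
    {"claw":1,"x":0.0072,"y":0.009,"z":0,"yaw":-0.088},
    {"claw":1,"x":0.0079,"y":0.0083,"z":0,"yaw":-0.088},
    {"claw":1,"x":0.0086,"y":0.0076,"z":0,"yaw":-0.088},
    {"claw":1,"x":0,"y":0,"z":0,"yaw":0},
    {"claw":1,"x":0,"y":0,"z":0,"yaw":0}
  ]
}}

```text
time: 32.65
eef_pos: [0.4744, 0.1528, 0.0587]
orientation: [177.0, 89.9, 14.4]
wrist_force: [0.8, 1.5, 6.3]
gripper_width: 0.0082
```

Run:
```python
from h import *
o=st()
```

```text
t 32.65 p [0.4744 0.1528 0.0587] jaw -72.6 j [13.6  6.2 97.2  0.  76.5 86.2] F [0.8 1.5 6.3] w 0.0082
```

>>> {"method": "apply_moves", "body": {
  "series": [
    {"claw":1,"x":0.0093,"y":0.0068,"z":0,"yaw":-0.088},
    {"claw":1,"x":0.0099,"y":0.006,"z":0,"yaw":-0.088},
    {"claw":1,"x":0.002,"y":0.0008,"z":0,"yaw":-0.015},
    {"claw":1,"x":0,"y":0,"z":0,"yaw":0},
    {"claw":1,"x":0,"y":0,"z":0,"yaw":0}
  ]
}}

```text
time: 33.07
eef_pos: [0.4942, 0.166, 0.0586]
orientation: [-16.0, 90.0, 170.5]
wrist_force: [-5.7, 0.4, 9.8]
gripper_width: 0.0081
```

```bash
cat >> h.py <<'E'
def door():
    c=cams.read_camera("top");W=cloud(c);f=c["frame"].astype(int)
    Q=(W[...,:2]-O)@np.array([[np.cos(CY),-np.sin(CY)],[np.sin(CY),np.cos(CY)]])
    b=(f[...,2]>f[...,0]+40)&(W[...,2]>.085)&(W[...,2]<.1)&(abs(Q[...,1])<.17)&(abs(Q[...,0])<.2)
    q=Q[b]
    for lo in np.arange(-.15,.15,.03):
        g=q[(q[:,1]>lo)&(q[:,1]<lo+.03)]
        if len(g): print(round(lo+.015,3),len(g),np.percentile(g[:,0],[2,50,98]).round(4))
    return c
E
python3 -c "
from h import *
st();door()"
```

```text
t 33.07 p [0.4942 0.166  0.0586] jaw -83.53 j [14.5  9.9 93.1  0.  77.1 98. ] F [-5.7  0.4  9.8] w 0.0081
-0.135 68 [-0.0134 -0.0078 -0.0023]
-0.105 81 [-0.0139 -0.0083 -0.0028]
-0.075 46 [-0.0136 -0.008  -0.0027]
0.105 5 [-0.0121 -0.0081 -0.0059]
0.135 65 [-0.0132 -0.0075 -0.0021]
```

>>> {"method": "apply_moves", "body": {
  "series": [
    {"claw":1,"x":0.0025,"y":0.0003,"z":0,"yaw":0},
    {"claw":1,"x":0,"y":0,"z":0,"yaw":0},
    {"claw":1,"x":0,"y":0,"z":0,"yaw":0},
    {"claw":0.7,"x":0,"y":0,"z":0,"yaw":0},
    {"claw":0.3,"x":0,"y":0,"z":0,"yaw":0}
  ]
}}

```text
time: 33.53
eef_pos: [0.4968, 0.1661, 0.0574]
orientation: [89.1, 90.0, -84.5]
wrist_force: [0.1, -0.1, -0.2]
gripper_width: 0.0312
```

>>> {"method": "apply_moves", "body": {
  "series": [
    {"claw":0.3,"x":0,"y":0,"z":0,"yaw":0},
    {"claw":0.3,"x":0,"y":0,"z":0,"yaw":0},
    {"claw":0.3,"x":0,"y":0,"z":0.02,"yaw":0},
    {"claw":0.3,"x":0,"y":0,"z":0.04,"yaw":0},
    {"claw":0.3,"x":0,"y":0,"z":0.04,"yaw":0}
  ]
}}

```text
time: 33.95
eef_pos: [0.496, 0.1664, 0.1568]
orientation: [10.1, 89.7, -163.8]
wrist_force: [0.5, -0.0, -0.3]
gripper_width: 0.0597
```

>>> {"method": "apply_moves", "body": {
  "series": [
    {"claw":0.3,"x":-0.01,"y":-0.035,"z":0.02,"yaw":0},
    {"claw":0.3,"x":-0.01,"y":-0.035,"z":0.02,"yaw":0},
    {"claw":0.3,"x":-0.01,"y":-0.035,"z":0,"yaw":0},
    {"claw":0.3,"x":-0.01,"y":-0.035,"z":0,"yaw":0},
    {"claw":0.3,"x":-0.01,"y":-0.035,"z":0,"yaw":0}
  ]
}}

```text
time: 34.37
eef_pos: [0.4464, -0.0095, 0.1977]
orientation: [158.0, 89.9, -15.9]
wrist_force: [0.5, 0.0, -1.3]
gripper_width: 0.0599
```

>>> {"method": "apply_moves", "body": {
  "series": [
    {"claw":0.3,"x":-0.01,"y":-0.035,"z":0,"yaw":0},
    {"claw":0.3,"x":-0.01,"y":-0.035,"z":0,"yaw":0},
    {"claw":0.3,"x":0,"y":-0.035,"z":0,"yaw":0},
    {"claw":0.3,"x":0,"y":0,"z":0,"yaw":0},
    {"claw":0.3,"x":0,"y":0,"z":0,"yaw":0}
  ]
}}

```text
time: 34.78
eef_pos: [0.4267, -0.1144, 0.1972]
orientation: [-45.9, 90.0, 140.0]
wrist_force: [-0.8, -0.4, -1.2]
gripper_width: 0.0596
```

```bash
python3 -c "
from h import *
st();c=door();save(c,'t7')
for l in ['heart_mug','salt','black_tumbler']:
    d=cams.cut_out(l,c);print(l,[(round(x['score'],2),x['pixel']) for x in d[:2]])"
```

```text
t 34.78 p [ 0.4267 -0.1144  0.1972] jaw -84.08 j [-19.8 -10.   96.6   0.   93.4  64.3] F [-0.8 -0.4 -1.2] w 0.0596
-0.135 71 [-0.0135 -0.0077 -0.0023]
-0.105 78 [-0.0136 -0.0083 -0.0029]
-0.075 78 [-0.0137 -0.0081 -0.0022]
-0.045 75 [-0.0131 -0.0077 -0.0023]
-0.015 73 [-0.0129 -0.0073 -0.0023]
0.015 75 [-0.0132 -0.0078 -0.0022]
0.045 77 [-0.0136 -0.0083 -0.0022]
0.075 79 [-0.0134 -0.0078 -0.0026]
0.105 75 [-0.0132 -0.0079 -0.0024]
0.135 66 [-0.0131 -0.0075 -0.0021]
heart_mug [(0.77, [363.0, 167.7])]
salt [(0.64, [450.1, 189.6])]
black_tumbler [(0.82, [422.9, 167.2])]
```

View pics/t7.png

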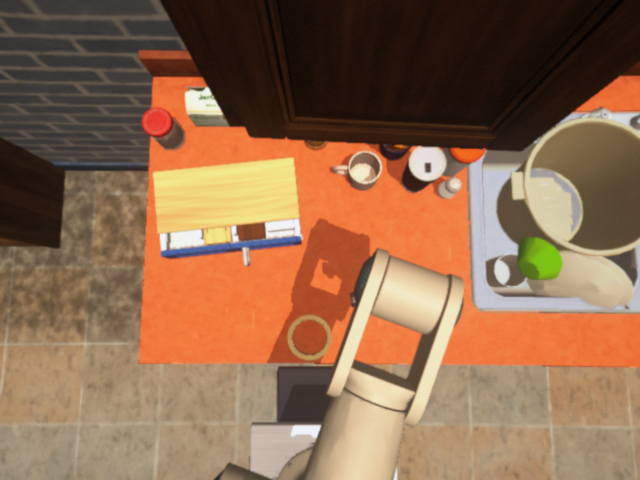

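The picture shows the door flat (blue strip from about (160,250) to (300,240)), both boards inside at (217,235) and (250,232), and the mug, tumbler and salt shaker where they were. Handing in.

```bash
python3 -c "
from cell import sign_off
print(sign_off())"
```

```text
the job is handed in; nothing more can be done
None
```

The job is done and handed in at about 35 s of robot time. I folded the door fully back by its handle, put both boards that were there into slots of their own, and shut the door again. The light board is in slot 1 and the dark board in slot 0. I saw no medium board: the cameras showed only two, and the network's low-scoring hits for it fell on the cupboard and the tumbler.

**Last checks**
- **Boards:** both near ends measured 4 to 6 mm behind the front plane, taken just before the door was shut. I stopped pushing at that depth, without reaching the back stop, and it lies within the 0 to 8 mm that counts as fully in.
- **Door:** the panel measured flat along its whole width to within about 1 mm, in the same place as before opening.
- **Mug, tumbler and salt shaker:** these are within a few pixels of where they were in the first picture.
- **Arm:** it is clear of everything and the wrist force reads close to zero.

**What went wrong or was less clean**
- **First grasp:** on the light board the gripper was too high. The fingers closed over the board and pressed on it with about 30 N, so I lifted and gripped again lower.
- **Door stop:** the wrist force reached about 64 N when the door came up against its open stop. That is under the 120 N limit.

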